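# Seat a taper-shank drill chuck in a tilting bench spindle

## Robot

A 7-joint arm with a two-finger parallel gripper is mounted at the origin on a cart in front of the work surface, level with it; the furniture and walls round the work are solid. World frame = base frame: x ahead of the robot, y to its left, z up, the work surface at z = 0. Lengths are in m, angles in degrees, forces in N, time in s.
With the tool pointing down it reaches from about 0.4 to 0.875 m from the base axis. Payload 4.4 kg.
Tool frame: the origin (TCP) lies midway between the tips of the shut fingers; the grasp point (between the pads) lies 19 mm behind it; z points along the fingers, y is the direction in which the jaws open and shut (so a half turn about z gives the same grasp; the last joint's range is limited). The gripper opens to 85 mm and grips with 20 to 120 N. Pads are 22 mm wide; open, the fingers measure 114 mm over their backs; the gripper's body (76 mm by 85 mm) begins 54 mm behind the grasp point. The pads swing forward as they close: fully open they stand 13 mm farther back than shut.
Start: joints at [64.24, 36.005, 2.206, 86.941, -1.547, 57.084, -1.146], TCP at [0.243, -0.603, 0.192] pointing down, gripper open.
Joint ranges: [-175.42, 175.42], [-21.48, 121.26], [-71.46, 75.88], [10.55, 141.38], [-63.04, 243.04], [13.31, 113.54], [-168.57, 168.57]. Speed limits (degrees/s): [147.25, 147.25, 180, 180, 180, 180, 180].

## Interface

Orientations are given as [roll, pitch, yaw] about the fixed x, y, z axes, in that order (R = Rz(yaw) Ry(pitch) Rx(roll)).
In Python, from station import ctrl, vision gives the robot as it stands.
- The arm moves only by the shell command python3 -m inch 'ROWS' [OPENING] [FORCE]. ROWS is JSON, a list of rows, each an object of numbers: "tx", "ty", "tz": the shift along the tool's x, y, z in cm; "yaw": the turn about the tool's z in rad. A call has 1 to 5 rows; each row shifts and turns the commanded pose from where the row before left it, along the tool's axes as they then stand; what a row does not reach is not made up. A row lasts 1/10 s, in which the tool goes at most 50 mm and 8.59 degrees, less where a joint would pass 70% of its speed; a pose out of reach is approached as far as the arm can. A call with a gripper value outside its range is refused whole. OPENING is the closure, from -1 (fully open) to 1 (shut), so that 0 is half open, set as the call begins (- or left out, the last holds). The fingers move at their own pace and stop on an object; FORCE is the grip in N (left out, the last holds). Time passes only in rows, so rows that do not move let the fingers close. It gives the time, the measured TCP pose, the force and the opening at its end, in the units of the state.
- ctrl.get_obs(): the state, without advancing time (a new reading comes with each control period).
- vision.grab_frame(name): name is "side" or "top" or "wrist"; returns a dict with "pixels" (480x640x3 uint8, red, green, blue), "fx", "fy", "cx", "cy" (pixels), "rvec" (rotation vector, rad) and "tvec" (3), from world to camera coordinates, as OpenCV has them. Camera axes: x right, y down, z forward; pixel columns grow to the right and rows downward; lengths in m; the calibration is good to about 2 mm. A picture is of the moment at which its call begins. There is no depth.
- ctrl.finish_job(): hands the job in, once; it reports no verdict.
The state is a dict: "time": time; "q": joint angles; "qvel": joint speeds; "joint_torque": joint torques, N m; "eef_pos": TCP position; "tool_rot": TCP orientation; "ft_force": force on the tool from outside, world axes, zero at the start; "moment": the same for the moment, N m; "gripper_width": finger opening in m.
Only numpy, scipy, OpenCV 4.12 (cv2) and the standard library are available. Lean on these libraries where they do the work, as an engineer would, in place of code of your own. Each camera call takes 0.05 s, during which the arm holds its last target.

## Task

Fit the drill chuck into the leaning head of the bench spindle: take it from the wooden block, slide its tapered shank into the socket and push or tap it fully home while the head still leans up, so that its shoulder is flush with the nose and friction alone holds it. Then swing the head down until it lies level against its stop, with the chuck still fully home, and let go; leave the other two arbors in the block and do not disturb the white bottle and the grease pot or the pliers.

Things in the scene. Friction and masses are not known exactly. Their poses are not given: they have to be found in the camera images.
- chuck_centre (a point): Drill chuck: round dark steel body, 38 mm in diameter, 66 mm long, fluted straight sleeve for the first 46 mm, then narrowing to a flat 25 mm end. About 0.22 kg. Starts upright in one of the wooden block's three holes, shank down, shoulder on the block's top. This point lies on the axis, 33 mm from the shoulder and from the flat end; z points from shank to flat end.
- chuck_shoulder (a point): Centre of the chuck's flat shoulder, where its tapered steel shank begins: 60 mm long, 22 mm in diameter at the shoulder, 13 mm near the tip (the last 2 mm bevelled to 10 mm). z as at chuck_centre.
- socket_mouth (a point): Centre of the spindle head's flat nose face (47 mm across); z points out of the socket along the axis, y along the hinge. Mouth 25 mm wide; inside a split, springy brass taper sleeve matches the shank. It drops in freely until the shoulder stands about 20 mm proud; from there the push needed grows steadily to about 10 N when the shoulder meets the face; friction then holds it.
- spindle_head (a joint): Hinge of the spindle head (barrel 52 mm thick), 120 mm above the bench; it crosses the spindle axis 75 mm behind socket_mouth. The axis leans from vertical by 0.5 rad + this value, to the stand's front (the robot's left). Starts between 0 and 0.2; stop at 1.07: axis level. It stays where it is left and takes about 0.8 N m to turn (6 to 8 N on the chuck).
- spindle_stand: The grey stand, fixed to the bench: foot 140 x 110 x 12 mm, two cheeks (outer faces 82 mm apart) that reach 150 mm high. Origin under the centre of the foot, below the hinge; its x axis points to its back (to the robot's right, or right and a little away), and the head leans the other way.
- tool_block: Wooden block, fixed, 70 x 240 x 75 mm high, with three upright plain holes of 25 mm in a row along its y axis, 80 mm apart. Origin at the centre of its underside.
- cone_mid (a point): The pointed arbor in the wooden block (leave it): steel cone, 38 mm in diameter at the foot and 60 mm high, with the same shank. Point on its axis 30 mm above the block's top.
- disc_mid (a point): The flat disc arbor in the wooden block (leave it): disc 58 mm in diameter, 24 mm high, with the same shank. Point on its axis 12 mm above the block's top.
- ipa_bottle: White bottle with a red cap, 60 mm in diameter, 145 mm high, behind the work (leave it). Origin under its centre.
- grease_pot: Small round pot, 49 mm in diameter, 45 mm high, to the right behind the work (leave it). Origin under its centre.
- side_cutters: Pliers with red handles, 145 x 50 x 11 mm, lying at the right in front of the work (leave them). Origin under the centre.
Mind the look-alikes: they are no part of the job. What is shaped like the part that bears chuck_centre but green or yellow is not meant.

How it is judged (in metres and radians):
On the way:
1. the chuck is fully home in the socket (shoulder within 2.5 mm of the nose face) while the head still leans up (z of chuck_shoulder in the frame of socket_mouth below 0.0025 m and distance between chuck_shoulder and socket_mouth below 0.005 m and angle between the z axis of chuck_shoulder and the z axis of socket_mouth, either way round below 0.07 rad and value of joint spindle_head below 0.4 rad), for 0.2 s.
At the end, for the whole second after the job is handed in: The head lies level against its stop (within 0.07 rad) and is at rest; the chuck sits straight in it (within 0.07 rad), its shoulder within 3 mm of the nose face (z of chuck_shoulder in the frame of socket_mouth below 0.003 m and distance between chuck_shoulder and socket_mouth below 0.005 m and angle between the z axis of chuck_shoulder and the z axis of socket_mouth, either way round below 0.07 rad and value of joint spindle_head above 1 rad and velocity of joint spindle_head below 0.05 rad/s); the robot touches nothing.
It fails at once if one of the other two arbors is lifted or shifted by more than 20 mm (distance of any of cone_mid, disc_mid from where it was at the start of the episode above 0.02 m).
It fails at once if the bottle, the pot or the pliers are shifted by more than 20 mm (distance of any of ipa_bottle, grease_pot, side_cutters from where it was at the start of the episode above 0.02 m).
It also fails if it takes over 61 s, if anything falls off the work surface, if the arm or the gripper's body presses on something with over 40 N, if the wrist force passes 120 N, or if a joint passes its speed limit or range.

## Working session

There is one attempt and no reset: what is moved stays moved. The work goes in short steps, Python scripts to look and compute and a shell command to move; the robot and the scene stay as the last step left them, time stands still between calls to the robot, and variables do not carry over. Pictures are saved under pics/ and viewed, and the job is handed in when it is done.

```bash
ls; mkdir -p pics
python3 - <<'E'
from station import ctrl, vision
import cv2
print(ctrl.get_obs())
for n in ["side","top","wrist"]:
    f=vision.grab_frame(n); cv2.imwrite(f"pics/{n}0.png",f["pixels"][:,:,::-1])
    print(n,[f[k] for k in("fx","fy","cx","cy","rvec","tvec")])
E
```

```text
pics
{'time': 0.0, 'q': array([64.23943501, 36.0577252 ,  2.20292554, 86.99686941, -1.5480312 ,
       57.08568182, -1.14528855]), 'qvel': array([-0.06560394,  0.09845479,  0.04369566, -0.00919599, -0.11231139,
       -0.09315691, -0.13809677]), 'joint_torque': array([-1.32014825e-04, -5.63405335e+01,  1.22608624e+00, -1.93449891e+01,
        1.09870109e-02,  1.07219210e-02, -2.45719264e-06]), 'eef_pos': array([ 0.24315233, -0.60203157,  0.19079791]), 'tool_rot': array([-1.79889408e+02,  7.69006935e-04,  2.19902495e+01]), 'ft_force': array([ 0.617403  ,  0.63881868, -0.49517972]), 'moment': array([ 0.00148021, -0.00969325,  0.01574098]), 'gripper_width': 0.08559250308557989}
side [600.1895427164735, 600.1895427164735, 315.45525304312525, 245.00733266181038, array([ 1.49345935, -1.55837018,  0.96229426]), array([0.0644974, 0.3895068, 1.1237805])]
top [551.8079782196173, 551.8079782196173, 321.2041454230896, 239.02609543408758, array([ 2.15396948, -2.14436636,  0.13327209]), array([0.07286366, 0.59753388, 1.21099107])]
wrist [331.4853287143317, 331.4853287143317, 320.707350850671, 236.5658145067337, array([-2.40843228,  1.62373049,  0.22933819]), array([-0.64844686, -0.0347273 ,  0.37999034])]
```

View pics/side0.png

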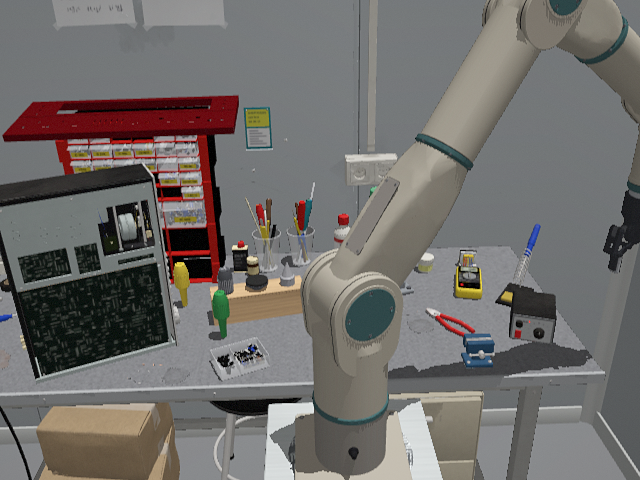

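View pics/top0.png

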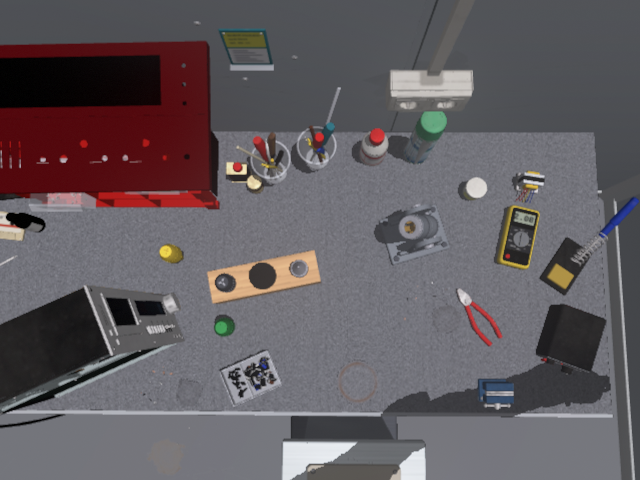

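View pics/wrist0.png

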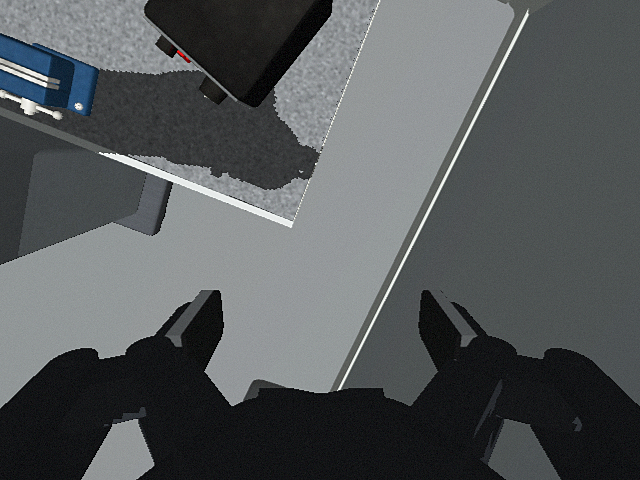

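The side view has the chuck at the left end of the block (226,277). In the top view the chuck is at (225,284), the disc at (263,275), the cone at (299,268) and the stand at about (416,233). I'll zoom in on these next.

```bash
python3 - <<'E'
import cv2
t=cv2.imread("pics/top0.png")
a=cv2.resize(t[240:310,200:330],None,fx=6,fy=6,interpolation=cv2.INTER_CUBIC);cv2.imwrite("pics/za.png",a)
b=cv2.resize(t[190:275,370:460],None,fx=7,fy=7,interpolation=cv2.INTER_CUBIC);cv2.imwrite("pics/zb.png",b)
E
cat > h.py <<'E'
from station import ctrl, vision
import cv2, numpy as np
def cam(f):
    R=cv2.Rodrigues(np.array(f["rvec"],float))[0]; t=np.array(f["tvec"],float).reshape(3)
    K=np.array([[f["fx"],0,f["cx"]],[0,f["fy"],f["cy"]],[0,0,1.]]); return K,R,t
def onz(f,u,v,z):
    K,R,t=cam(f); d=R.T@np.linalg.inv(K)@np.array([u,v,1.]); c=-R.T@t
    return c+d*(z-c[2])/d[2]
def proj(f,P):
    K,R,t=cam(f); return cv2.projectPoints(np.atleast_2d(np.array(P,float)),R,t,K,None)[0].reshape(-1,2)
def grab(n,name=None):
    f=vision.grab_frame(n)
    if name: cv2.imwrite(f"pics/{name}.png",f["pixels"][:,:,::-1])
    return f
E
```

```text
(no output)
```

View pics/za.png

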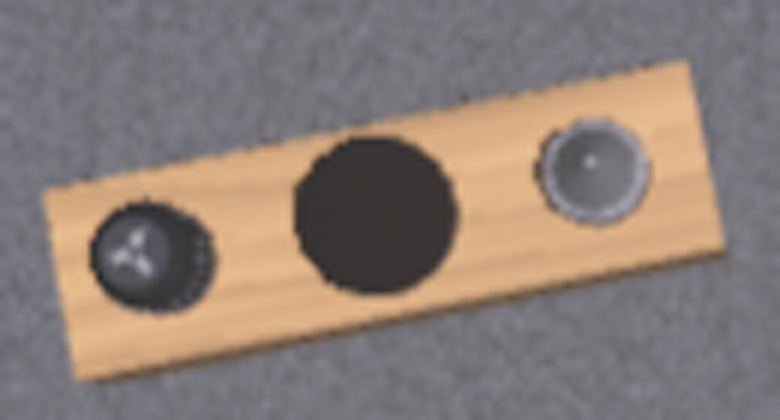

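View pics/zb.png

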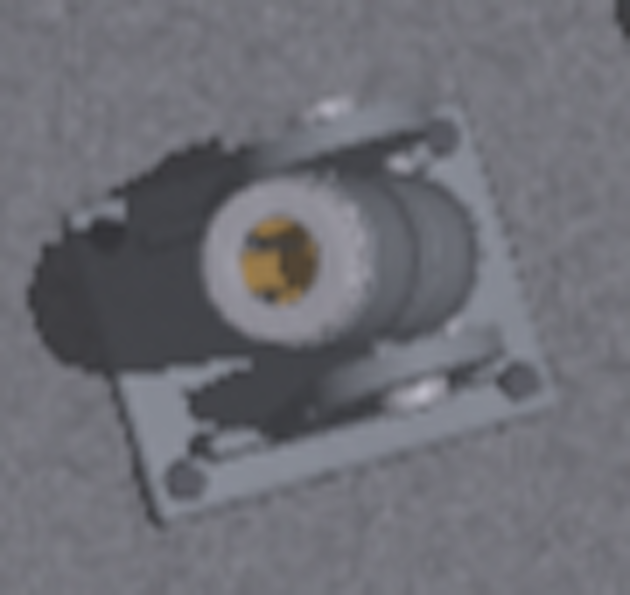

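Run:
```python
from h import *
f=grab("top")
for n,u,v,z in [("chuckend",222.5,282.5,.141),("disc",262.8,276,.099),("cone",298.3,266.7,.135)]: print(n,onz(f,u,v,z).round(4))
B=[onz(f,200+u/6,240+v/6,.075) for u,v in [(43,190),(686,60),(725,252),(78,380)]]
B=np.array(B);print("block",B.mean(0).round(4),np.degrees(np.arctan2(*(B[0]-B[1])[[1,0]])),np.degrees(np.arctan2(*(B[3]-B[2])[[1,0]])), np.linalg.norm(B[0]-B[1]),np.linalg.norm(B[0]-B[3]))
F=np.array([onz(f,370+u/7,190+v/7,.012) for u,v in [(70,215),(458,108),(552,402),(160,522)]])
print("foot",F.round(4),((F[1]+F[3])/2).round(4))
print(np.degrees(np.arctan2(*(F[2]-F[3])[[1,0]])), np.degrees(np.arctan2(*(F[1]-F[2])[[1,0]])),np.linalg.norm(F[2]-F[3]),np.linalg.norm(F[1]-F[2]))
O=(F[1]+F[3])/2
ya=np.arctan2(*(F[2]-F[3])[[1,0]])
xs=np.array([np.cos(ya),np.sin(ya)])
for L in [.5,.55,.6,.65,.7]:
    z=.12+.075*np.cos(L); p=onz(f,370+279/7,190+261/7,z)
    P=np.r_[O[:2]-xs*.075*np.sin(L),z]
    print(L,p.round(4),P.round(4),proj(f,P))
```

```text
chuckend [0.4925 0.2779 0.141 ]
disc [0.509  0.1997 0.099 ]
cone [0.5263 0.1221 0.135 ]
block [0.5091 0.2    0.075 ] 101.7371302094623 101.43596016241024 0.23929545422201062 0.07038562909470171
foot [[ 0.6444 -0.0608  0.012 ]
 [ 0.681  -0.1903  0.012 ]
 [ 0.5825 -0.219   0.012 ]
 [ 0.5423 -0.0894  0.012 ]] [ 0.6116 -0.1398  0.012 ]
-72.75497691160952 16.272993680266772 0.1357375896859588 0.1026297528842988
0.5 [ 0.6022 -0.1032  0.1858] [ 0.601  -0.1055  0.1858] [[411.02777972 227.90701274]]
0.55 [ 0.6025 -0.1035  0.1839] [ 0.6    -0.1024  0.1839] [[409.3449957  228.51753091]]
0.6 [ 0.6028 -0.1038  0.1819] [ 0.5991 -0.0994  0.1819] [[407.7022516  229.12388144]]
0.65 [ 0.6032 -0.1041  0.1797] [ 0.5982 -0.0965  0.1797] [[406.10413985 229.72431413]]
0.7 [ 0.6035 -0.1045  0.1774] [ 0.5973 -0.0937  0.1774] [[404.55505649 230.3171165 ]]
```

```bash
cat >> h.py <<'E'
from scipy.spatial.transform import Rotation as Ro
def tool():
    o=ctrl.get_obs(); return np.array(o["eef_pos"]),Ro.from_euler("xyz",o["tool_rot"],degrees=True).as_matrix(),o
def need(T,yaw=None):
    p,R,o=tool(); d=R.T@(np.array(T)-p)*100
    print("t",round(o["time"],2),"pos",p.round(4),"rot",o["tool_rot"].round(2),"need tool cm",d.round(2),"F",o["ft_force"].round(1),"w",round(o["gripper_width"],4))
    if yaw is not None: print("yaw rad",round(-np.radians((yaw-o["tool_rot"][2]+180)%360-180),3))
E
python3 - <<'E'
from h import *
f=grab("wrist");K,R,t=cam(f);p,Rt,o=tool();c=-R.T@t
print("cam in tool",Rt.T@(c-p),"axis",Rt.T@R[2], "right",Rt.T@R[0])
need([0.55,-0.28,0.34],107)
E
```

```text
cam in tool [ 0.07059368 -0.00036206 -0.18237935] axis [-2.73344340e-01 -9.43447507e-04  9.61915787e-01] right [2.68080011e-04 9.99999405e-01 1.05697933e-03]
t 0.25 pos [ 0.2433 -0.6024  0.1912] rot [-179.95   -0.     21.99] need tool cm [ 40.51 -18.43 -14.86] F [-0.7 -0.5  0.1] w 0.0854
yaw rad -1.484
```

```bash
python3 -m inch '[{"tx":1,"ty":-1.0,"tz":-4},{"tx":3,"ty":-2,"tz":-4},{"tx":4,"ty":-2,"tz":-2},{"tx":4,"ty":-2,"tz":-1.5},{"tx":4.5,"ty":-2,"tz":-1}]' -1
python3 -m inch '[{"tx":4.5,"ty":-2},{"tx":4.5,"ty":-2},{"tx":4.5,"ty":-2},{"tx":4.5,"ty":-2},{"tx":4.5,"ty":-2}]'
python3 -c "
from h import *
need([0.58,-0.20,0.31],107)"
```

```text
t 0.25 pos [ 0.2433 -0.6024  0.1912] rot [-179.95   -0.     21.99] need tool cm [ 46.29 -24.72 -11.85] F [-0.7 -0.5  0.1] w 0.0854
yaw rad -1.484schema error: expected keys tx, ty, tz, yaw
schema error: expected keys tx, ty, tz, yaw
```

All four keys are required in each row.

```bash
python3 -m inch '[{"tx":1,"ty":-1,"tz":-4,"yaw":0},{"tx":3,"ty":-2,"tz":-3,"yaw":0},{"tx":4,"ty":-2,"tz":-2,"yaw":0},{"tx":4,"ty":-2,"tz":-1.5,"yaw":0},{"tx":4.5,"ty":-2,"tz":-1,"yaw":0}]' -1
python3 -m inch '[{"tx":4.5,"ty":-2,"tz":0,"yaw":0},{"tx":4.5,"ty":-2,"tz":0,"yaw":0},{"tx":4.5,"ty":-2,"tz":0,"yaw":0},{"tx":4.5,"ty":-2,"tz":0,"yaw":0},{"tx":4.5,"ty":-2,"tz":0,"yaw":0}]'
python3 -c "
from h import *
need([0.58,-0.20,0.31],107)"
```

```text
time: 0.75
eef_pos: [0.3631, -0.4572, 0.3082]
tool_rot: [179.9, -0.0, 21.9]
ft_force: [0.8, -0.8, -0.1]
gripper_width: 0.0854
time: 1.25
eef_pos: [0.5348, -0.2791, 0.3068]
tool_rot: [180.0, -0.0, 22.0]
ft_force: [0.2, -0.1, 0.2]
gripper_width: 0.0853
t 1.25 pos [ 0.5348 -0.2791  0.3068] rot [179.98  -0.    21.98] need tool cm [ 7.15 -5.64 -0.32] F [ 0.2 -0.1  0.2] w 0.0853
yaw rad -1.484
```

```bash
python3 -m inch '[{"tx":3.5,"ty":-2.8,"tz":-0.2,"yaw":0},{"tx":3.6,"ty":-2.8,"tz":-0.1,"yaw":0},{"tx":0,"ty":0,"tz":0,"yaw":-0.148},{"tx":0,"ty":0,"tz":0,"yaw":-0.148},{"tx":0,"ty":0,"tz":0,"yaw":-0.148}]'
python3 -m inch '[{"tx":0,"ty":0,"tz":0,"yaw":-0.149},{"tx":0,"ty":0,"tz":0,"yaw":-0.149},{"tx":0,"ty":0,"tz":0,"yaw":-0.149},{"tx":0,"ty":0,"tz":0,"yaw":-0.149},{"tx":0,"ty":0,"tz":0,"yaw":-0.149}]'
python3 -m inch '[{"tx":0,"ty":0,"tz":0,"yaw":-0.148},{"tx":0,"ty":0,"tz":0,"yaw":-0.148},{"tx":0,"ty":0,"tz":0,"yaw":0},{"tx":0,"ty":0,"tz":0,"yaw":0}]'
python3 -c "
from h import *
need([0.58,-0.20,0.31],107)
f=grab('wrist','w1')
np.save('w1.npy',f,allow_pickle=True)"
```

```text
time: 1.75
eef_pos: [0.5787, -0.2016, 0.3095]
tool_rot: [-180.0, 0.0, 47.8]
ft_force: [-0.1, 0.1, 0.5]
gripper_width: 0.0853
time: 2.25
eef_pos: [0.5784, -0.2022, 0.3096]
tool_rot: [-180.0, 0.0, 90.5]
ft_force: [-0.0, 0.1, -0.6]
gripper_width: 0.0852
time: 2.65
eef_pos: [0.5784, -0.2024, 0.3095]
tool_rot: [-180.0, -0.0, 106.9]
ft_force: [0.4, -0.9, 1.2]
gripper_width: 0.085
t 2.65 pos [ 0.5784 -0.2024  0.3095] rot [-1.7999e+02 -1.0000e-02  1.0686e+02] need tool cm [ 0.18  0.22 -0.05] F [ 0.4 -0.9  1.2] w 0.085
yaw rad -0.002
```

View pics/w1.png

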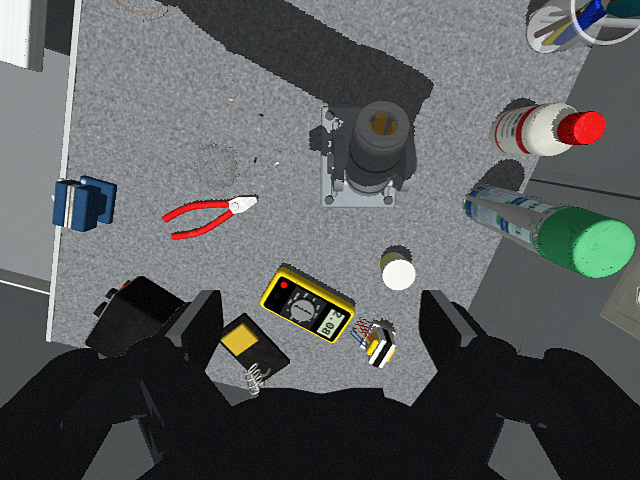

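The wrist view shows the stand's foot lined up with the image axes and the socket mouth near (383,124). I'll fit its geometry from a zoomed crop.

Run:
```python
import cv2
t=cv2.imread("pics/w1.png")
cv2.imwrite("pics/zc.png",cv2.resize(t[90:215,300:440],None,fx=5,fy=5,interpolation=cv2.INTER_CUBIC))
```

```text
(no output)
```

View pics/zc.png

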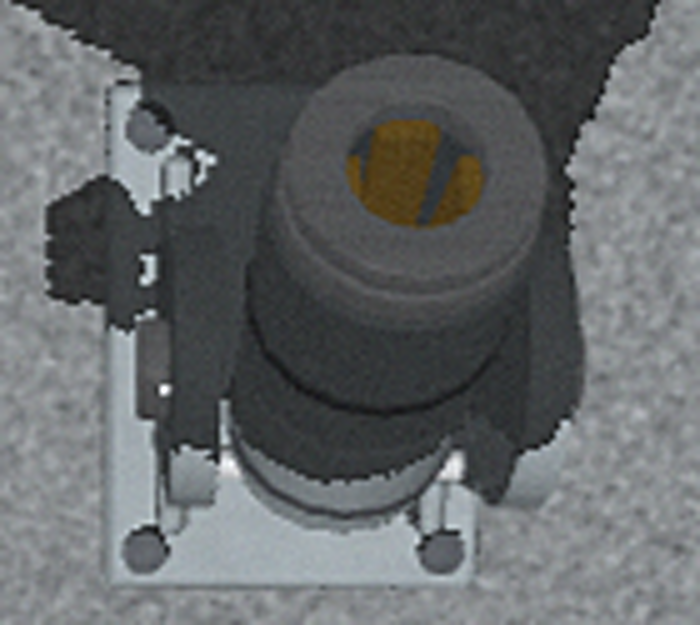

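Run:
```python
from h import *
from scipy.optimize import least_squares
w=np.load('w1.npy',allow_pickle=True).item(); t=grab('top')
def model(p):
    x,y,a,L=p; X=np.array([np.cos(a),np.sin(a),0]);Y=np.array([-np.sin(a),np.cos(a),0]);O=np.array([x,y,0]);Z=np.array([0,0,1.])
    c=lambda i,j:O+i*.07*X+j*.055*Y+.012*Z
    m=O+.12*Z+.075*(np.cos(L)*Z-np.sin(L)*X); n=-np.cos(L)*X-np.sin(L)*Z
    ax=np.cos(L)*Z-np.sin(L)*X
    return c,m,Y,n,ax
def res(p,full=False):
    c,m,Y,n,ax=model(p)
    # outer nose ellipse extremes left/right and mouth centre
    W=proj(w,[c(1,-1),c(1,1),c(-1,-1),m,m-Y*.0235,m+Y*.0235]); T=proj(t,[c(1,1),c(1,-1),c(-1,-1),m])
    mw=[[321.6,206.6],[395,206.6],[321.6,106.4],[383.2,123.8],[356.4,124.4],[409.6,124.4]]
    mt=[[435.4,205.4],[448.9,247.4],[392.9,264.6],[409.9,227.3]]
    return np.r_[(W-mw).ravel(),(T-mt).ravel()*.8]
s=least_squares(res,[.61,-.14,np.radians(-73),.6],loss='soft_l1')
print(s.x.round(4),np.degrees(s.x[2]),res(s.x).reshape(-1,2).round(1)); c,m,Y,n,ax=model(s.x); print("mouth",m.round(4),"axis",ax.round(3),"Y",Y)
J=s.jac; print(np.sqrt(np.diag(np.linalg.inv(J.T@J))))
np.save('stand.npy',s.x)
```

```text
[ 0.6177 -0.1393 -1.2764  0.5079] -73.13272653035563 [[-1.2  0.3]
 [ 0.3  0.3]
 [-1.2 -1.6]
 [-0.2  0.3]
 [-0.2 -0.3]
 [ 0.2 -0.3]
 [-0.  -3.2]
 [ 1.1 -1. ]
 [-0.4 -0.9]
 [ 0.4 -1.9]]
mouth [ 0.6072 -0.1044  0.1855] axis [-0.141  0.465  0.874] Y [0.95697947 0.29015563 0.        ]
[0.00061056 0.00089736 0.00932941 0.01678465]
```

```bash
python3 -c "
from h import *
need([0.505,0.22,0.30],106.87)"
```

```text
t 2.75 pos [ 0.5785 -0.2023  0.3096] rot [-179.99    0.    106.92] need tool cm [42.54  5.26  0.96] F [-0.5 -0.4  0.6] w 0.0856
yaw rad 0.001
```

```bash
python3 -m inch '[{"tx":4.3,"ty":0.5,"tz":0,"yaw":0},{"tx":4.7,"ty":0.6,"tz":0,"yaw":0},{"tx":4.7,"ty":0.6,"tz":0,"yaw":0},{"tx":4.7,"ty":0.6,"tz":0,"yaw":0},{"tx":4.7,"ty":0.6,"tz":0,"yaw":0}]'
python3 -m inch '[{"tx":4.7,"ty":0.6,"tz":0,"yaw":0},{"tx":4.7,"ty":0.6,"tz":0.2,"yaw":0},{"tx":4.7,"ty":0.6,"tz":0.4,"yaw":0},{"tx":4.7,"ty":0.6,"tz":0.4,"yaw":0},{"tx":0.6,"ty":0,"tz":0,"yaw":0}]'
python3 -m inch '[{"tx":0,"ty":0,"tz":0,"yaw":0},{"tx":0,"ty":0,"tz":0,"yaw":0}]'
python3 -c "
from h import *
f=grab('wrist','w2')
need([0.493,0.278,0.16],106.87)
np.save('w2.npy',f,allow_pickle=True)"
```

```text
time: 3.25
eef_pos: [0.538, 0.0289, 0.3099]
tool_rot: [180.0, 0.0, 106.9]
ft_force: [0.3, 1.3, 0.1]
gripper_width: 0.0852
time: 3.75
eef_pos: [0.5015, 0.2275, 0.2998]
tool_rot: [180.0, -0.3, 107.6]
ft_force: [-0.2, -0.2, -0.7]
gripper_width: 0.0852
time: 3.95
eef_pos: [0.505, 0.2182, 0.2996]
tool_rot: [-180.0, 0.1, 107.0]
ft_force: [0.9, -0.2, -0.5]
gripper_width: 0.0853
t 4.0 pos [0.5052 0.2177 0.2996] rot [-1.8000e+02  8.0000e-02  1.0689e+02] need tool cm [ 6.14  0.58 13.96] F [-0.3 -0.1 -0.9] w 0.0854
yaw rad 0.0
```

View pics/w2.png

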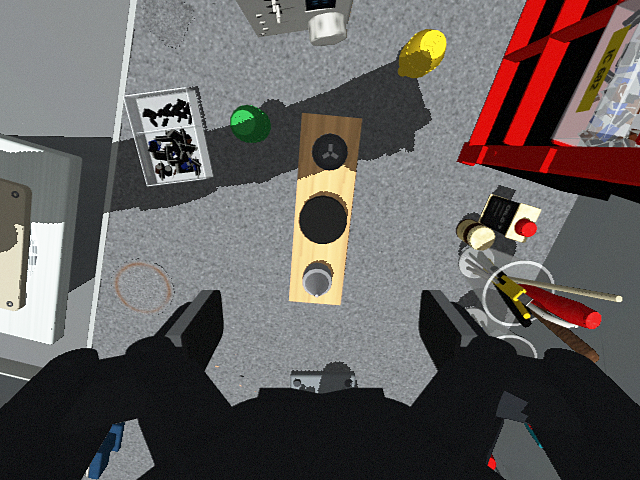

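The wrist view shows the chuck, with its three-jaw face, at about (331,151). The disc is at (323,219) and the cone tip at (317,283). I'll compute positions from these.

Run:
```python
from h import *
f=np.load('w2.npy',allow_pickle=True).item()
cv2.imwrite('pics/zd.png',cv2.resize(f['pixels'][105:305,270:380,::-1],None,fx=4,fy=4,interpolation=cv2.INTER_CUBIC)[:600])
for n,u,v,z in [("chuckend",331,151,.141),("disc",323,219.5,.099),("cone",317,283,.135)]: print(n,onz(f,u,v,z).round(4))
```

```text
chuckend [0.4981 0.2804 0.141 ]
disc [0.5142 0.202  0.099 ]
cone [0.5266 0.1374 0.135 ]
```

View pics/zd.png

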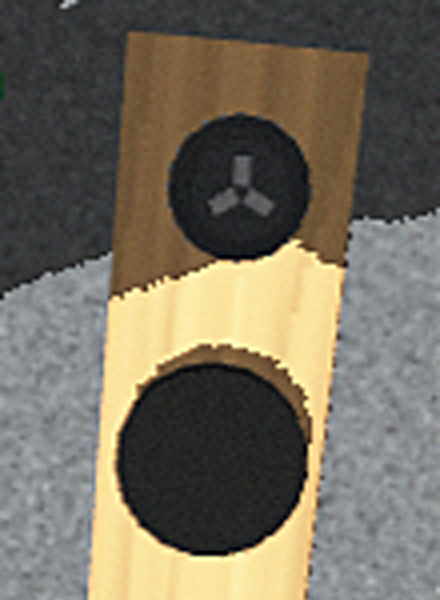

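```bash
python3 -m inch '[{"tx":1.5,"ty":0.1,"tz":2,"yaw":0},{"tx":1.5,"ty":0.1,"tz":4,"yaw":0},{"tx":1.5,"ty":0.1,"tz":4,"yaw":0},{"tx":1.6,"ty":0,"tz":2.9,"yaw":0},{"tx":0,"ty":0,"tz":0,"yaw":0}]'
python3 -m inch '[{"tx":0,"ty":0,"tz":0,"yaw":0},{"tx":0,"ty":0,"tz":0,"yaw":0}]'
python3 -c "
from h import *
f=grab('wrist','w3')
need([0.496,0.279,0.088],106.87)
np.save('w3.npy',f,allow_pickle=True)"
```

```text
time: 4.5
eef_pos: [0.4869, 0.2775, 0.1673]
tool_rot: [-179.6, 0.1, 107.1]
ft_force: [-0.7, -0.5, -0.1]
gripper_width: 0.0848
time: 4.7
eef_pos: [0.4915, 0.2778, 0.1725]
tool_rot: [179.8, 0.0, 106.9]
ft_force: [0.1, 0.4, -0.9]
gripper_width: 0.0854
t 4.75 pos [0.4915 0.278  0.1726] rot [1.7980e+02 1.0000e-02 1.0692e+02] need tool cm [-0.04  0.43  8.46] F [-0.7  0.1 -0.4] w 0.0856
yaw rad 0.001
```

View pics/w3.png

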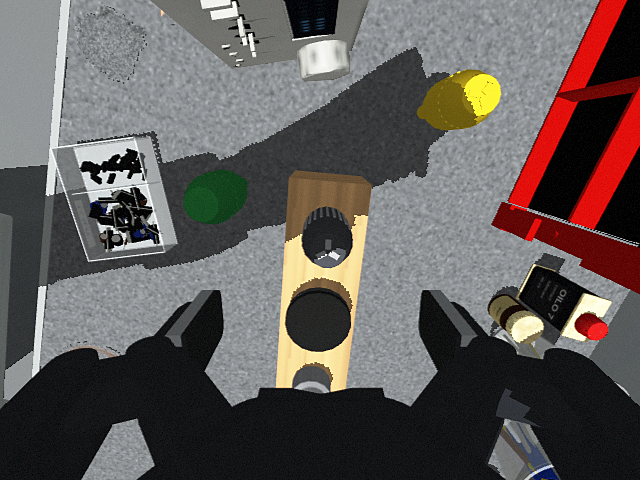

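Run:
```python
from h import *
f=np.load('w3.npy',allow_pickle=True).item()
cv2.imwrite('pics/ze.png',cv2.resize(f['pixels'][195:285,280:380,::-1],None,fx=6,fy=6,interpolation=cv2.INTER_CUBIC))
print(onz(f,327,246,.141),onz(f,319,319,.099))
p,R,o=tool();print(proj(f,p+R@np.array([[0,0,0]]).T.ravel()),o['q'].round(1))
```

```text
[0.49616026 0.28181373 0.141     ] [0.51392697 0.20430542 0.099     ]
[[318.63928537 265.92253751]] [-15.1  32.1 -26.4 101.8  18.   50.1 -32.8]
```

View pics/ze.png

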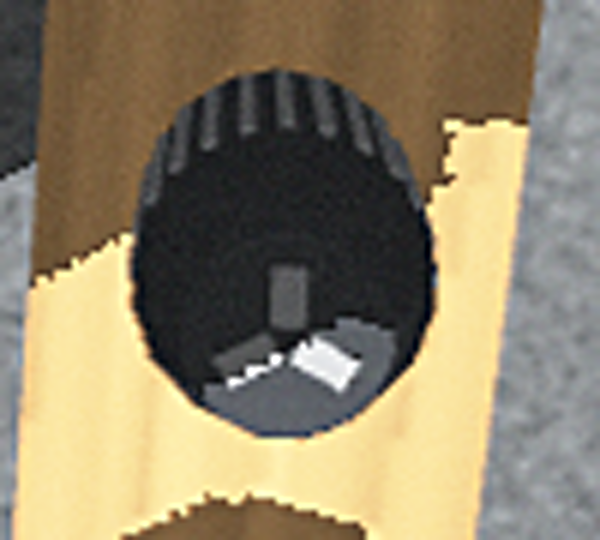

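```bash
python3 -m inch '[{"tx":0,"ty":0.4,"tz":1.5,"yaw":0},{"tx":0,"ty":0,"tz":2.5,"yaw":0},{"tx":0,"ty":0,"tz":2.5,"yaw":0},{"tx":0,"ty":0,"tz":1.9,"yaw":0},{"tx":0,"ty":0,"tz":0,"yaw":0}]'
python3 -m inch '[{"tx":0,"ty":0,"tz":0,"yaw":0},{"tx":0,"ty":0,"tz":0,"yaw":0}]'
python3 -c "
from h import *
need([0.496,0.278,0.088],106.87)
f=grab('wrist','w4');f=grab('side','s4')
p=onz(f,226,270,.14);print(p)
cv2.imwrite('pics/s4z.png',cv2.resize(f['pixels'][200:340,160:340,::-1],None,fx=4,fy=4))"
```

```text
time: 5.25
eef_pos: [0.4921, 0.2782, 0.0842]
tool_rot: [-179.7, 0.1, 107.0]
ft_force: [0.1, -0.7, -1.0]
gripper_width: 0.0851
time: 5.45
eef_pos: [0.4943, 0.2805, 0.0878]
tool_rot: [179.9, -0.0, 107.1]
ft_force: [-0.3, 0.3, 0.7]
gripper_width: 0.0853
t 5.45 pos [0.4943 0.2805 0.0878] rot [ 1.7987e+02 -3.0000e-02  1.0705e+02] need tool cm [-0.29  0.09 -0.02] F [-0.3  0.3  0.7] w 0.0853
yaw rad 0.003
[0.48948623 0.27149416 0.14      ]
```

View pics/w4.png

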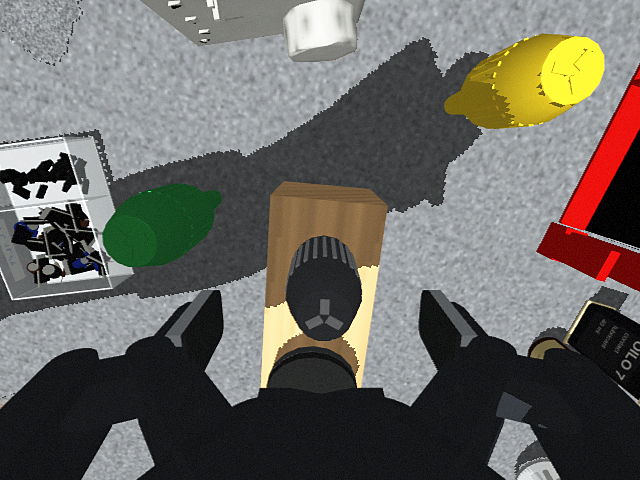

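View pics/s4z.png

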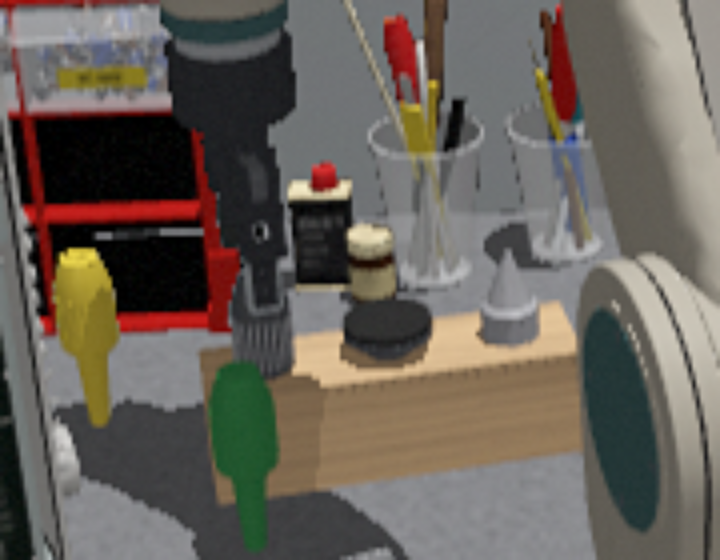

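Run:
```python
from h import *
f=grab("wrist"); p,R,o=tool()
for v in (314,318): 
    P=onz(f,324,v,.141); print(P.round(4),(R.T@(P-p)).round(4))
```

```text
[0.4971 0.2795 0.141 ] [-0.0018  0.0028 -0.0533]
[0.4977 0.2776 0.141 ] [-0.0037  0.0028 -0.0533]
```

```bash
python3 -m inch '[{"tx":-0.25,"ty":0.25,"tz":0,"yaw":0},{"tx":0,"ty":0,"tz":0,"yaw":0},{"tx":0,"ty":0,"tz":0,"yaw":0}]'
python3 -m inch '[{"tx":0,"ty":0,"tz":0,"yaw":0},{"tx":0,"ty":0,"tz":0,"yaw":0},{"tx":0,"ty":0,"tz":0,"yaw":0},{"tx":0,"ty":0,"tz":0,"yaw":0},{"tx":0,"ty":0,"tz":0,"yaw":0}]' 1 25
python3 -m inch '[{"tx":0,"ty":0,"tz":0,"yaw":0},{"tx":0,"ty":0,"tz":0,"yaw":0},{"tx":0,"ty":0,"tz":0,"yaw":0},{"tx":0,"ty":0,"tz":0,"yaw":0},{"tx":0,"ty":0,"tz":0,"yaw":0}]'
```

```text
time: 5.9
eef_pos: [0.4967, 0.2782, 0.0868]
tool_rot: [180.0, 0.0, 107.0]
ft_force: [-1.0, 0.1, 0.2]
gripper_width: 0.0854
time: 6.4
eef_pos: [0.4964, 0.2784, 0.0868]
tool_rot: [180.0, 0.0, 107.1]
ft_force: [-1.4, 0.3, 2.3]
gripper_width: 0.0311
time: 6.9
eef_pos: [0.4964, 0.2784, 0.0868]
tool_rot: [180.0, 0.0, 107.1]
ft_force: [-0.5, -0.1, 3.6]
gripper_width: 0.0311
```

Run:
```python
from h import *
f=grab('wrist','w5');f=grab('side')
cv2.imwrite('pics/s5z.png',cv2.resize(f['pixels'][235:315,190:290,::-1],None,fx=7,fy=7,interpolation=cv2.INTER_CUBIC))
```

```text
(no output)
```

View pics/w5.png

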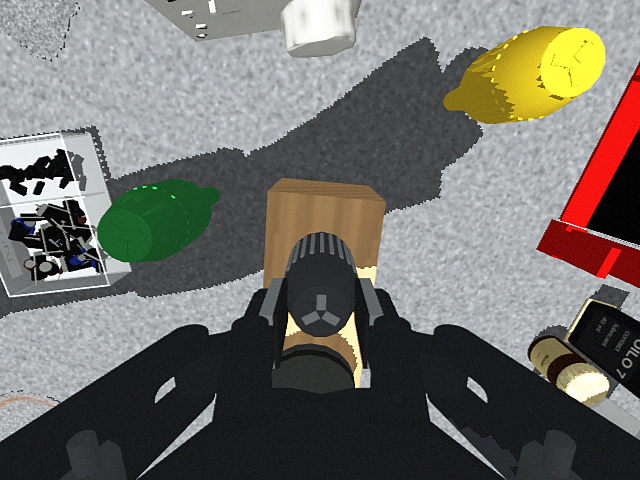

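View pics/s5z.png

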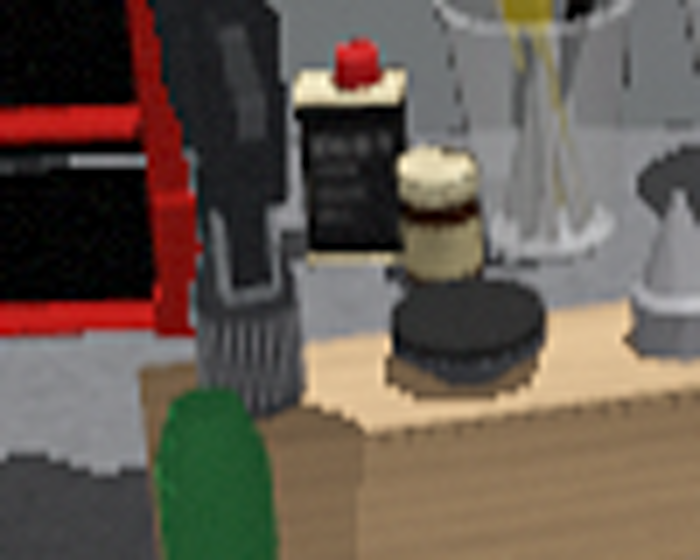

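Run:
```python
from h import *
f=grab('side'); p,R,o=tool();print(p,o['ft_force'],o['moment'],o['gripper_width'])
for off in ([0,0,0],[0,.0155,0],[0,-.0155,0],[0,.0155,-.019],[0,-.0155,-.019]):
    q=proj(f,p+R@np.array(off))[0]; print(off,q,(q-[190,235])*7)
for z in (.075,.121,.141):
    for x,y in ((.497,.278),):
        q=proj(f,[x,y,z])[0]; print(z,q,(q-[190,235])*7)
w=grab('wrist')
for off in ([0,0,0],[0,.0155,0],[0,-.0155,0],[0,.0155,-.019],[0,-.0155,-.019]): print(off, proj(w,p+R@np.array(off))[0])
```

```text
[0.49638086 0.27842244 0.08675781] [-0.72753459 -0.60003526  5.25883054] [-0.10507281  0.26734542 -0.02430493] 0.030495545755823233
[0, 0, 0] [225.36650872 287.32001852] [247.56556107 366.24012961]
[0, 0.0155, 0] [224.21199755 284.54949666] [239.48398288 346.84647659]
[0, -0.0155, 0] [226.54128059 290.1391607 ] [255.78896414 385.97412487]
[0, 0.0155, -0.019] [223.56250202 278.05139688] [234.93751415 301.35977814]
[0, -0.0155, -0.019] [225.89288345 283.5565457 ] [251.25018418 339.89581988]
0.075 [225.9560059  291.20679429] [251.69204131 393.44756003]
0.121 [224.38547187 275.36070348] [240.69830306 282.52492439]
0.141 [223.68983382 268.34198032] [235.82883675 233.39386227]
[0, 0, 0] [318.62035008 266.15727321]
[0, 0.0155, 0] [345.0154947  266.15712032]
[0, -0.0155, 0] [292.22244837 266.15742611]
[0, 0.0155, -0.019] [347.55646035 278.97603163]
[0, -0.0155, -0.019] [289.2923523  278.97784688]
```

```bash
python3 -m inch '[{"tx":0,"ty":0,"tz":0,"yaw":0},{"tx":0,"ty":0,"tz":0,"yaw":0},{"tx":0,"ty":0,"tz":0,"yaw":0},{"tx":0,"ty":0,"tz":0,"yaw":0},{"tx":0,"ty":0,"tz":0,"yaw":0}]' -0.3
python3 -m inch '[{"tx":0,"ty":0,"tz":0.7,"yaw":0},{"tx":0,"ty":0,"tz":0.5,"yaw":0},{"tx":0,"ty":0,"tz":0,"yaw":0},{"tx":0,"ty":0,"tz":0,"yaw":0}]'
python3 - <<'E'
from h import *
f=grab('wrist','w6');f=grab('side')
cv2.imwrite('pics/s6z.png',cv2.resize(f['pixels'][235:315,190:290,::-1],None,fx=7,fy=7,interpolation=cv2.INTER_CUBIC))
E
```

```text
time: 7.6
eef_pos: [0.4964, 0.2783, 0.0866]
tool_rot: [-180.0, 0.0, 107.1]
ft_force: [0.6, -0.2, -0.6]
gripper_width: 0.056
time: 8.0
eef_pos: [0.4962, 0.2783, 0.0743]
tool_rot: [-180.0, 0.0, 107.1]
ft_force: [0.5, 0.4, -0.4]
gripper_width: 0.0557
```

View pics/w6.png

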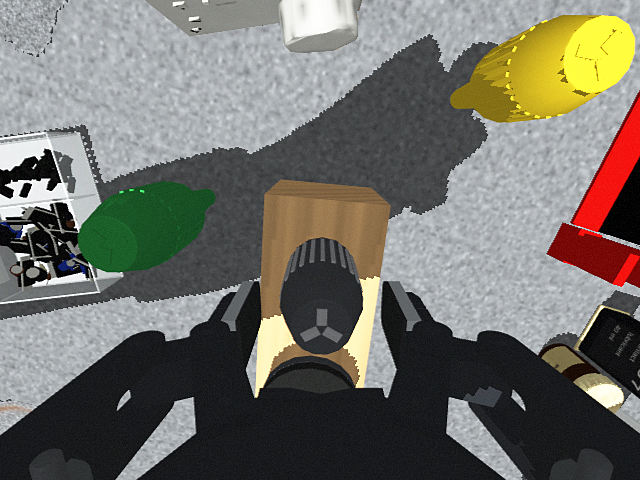

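View pics/s6z.png

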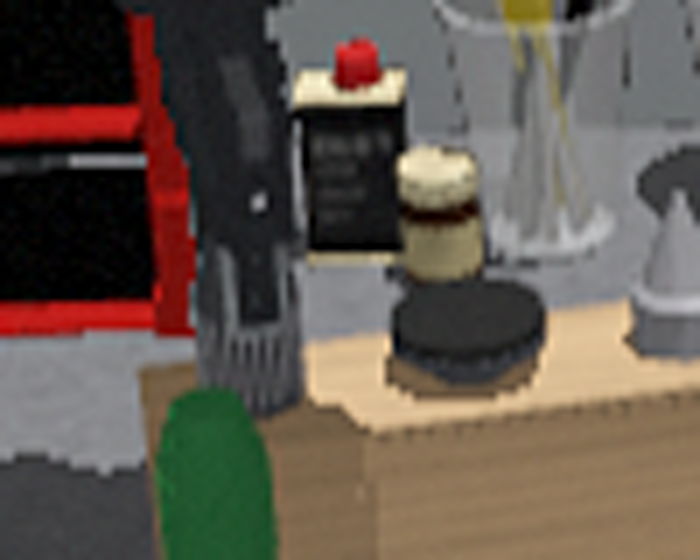

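```bash
python3 - <<'E'
from h import *
f=grab('side','s7'); p,R,o=tool()
im=f['pixels'][:,:,::-1].copy()
for i,d in enumerate(range(0,200,20)):
    q=proj(f,p+R@np.array([0,0,-d/1000]))[0]; cv2.circle(im,tuple(int(round(a)) for a in q),1,(0,255,0) if i%5 else (0,0,255),-1)
cv2.imwrite('pics/s7z.png',cv2.resize(im[150:310,160:300],None,fx=5,fy=5,interpolation=cv2.INTER_NEAREST)[:, :])
E
python3 -c "
import cv2;a=cv2.imread('pics/s7z.png');cv2.imwrite('pics/s7y.png',cv2.resize(a,(525,600)))"
```

```text
(no output)
```

View pics/s7y.png

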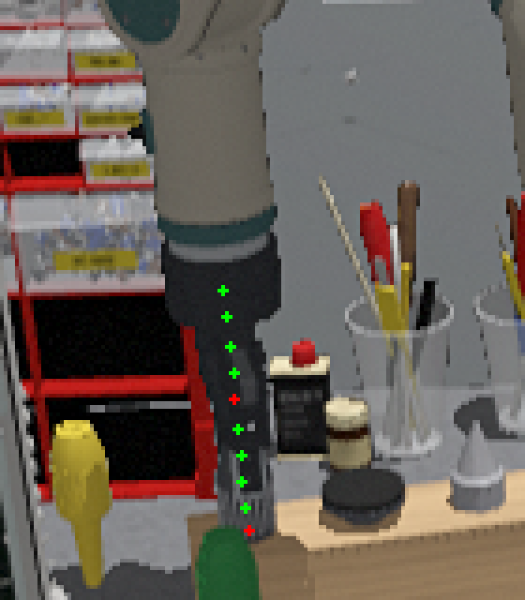

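```bash
python3 -m inch '[{"tx":0,"ty":0,"tz":0.6,"yaw":0},{"tx":0,"ty":0,"tz":0.6,"yaw":0},{"tx":0,"ty":0,"tz":0,"yaw":0},{"tx":0,"ty":0,"tz":0,"yaw":0}]'
python3 - <<'E'
from h import *
f=grab('wrist','w8');f=grab('side')
cv2.imwrite('pics/s8z.png',cv2.resize(f['pixels'][235:315,190:290,::-1],None,fx=7,fy=7,interpolation=cv2.INTER_CUBIC))
E
```

```text
time: 8.55
eef_pos: [0.4962, 0.2783, 0.0623]
tool_rot: [-180.0, 0.0, 107.1]
ft_force: [-1.0, -0.4, 0.3]
gripper_width: 0.0559
```

View pics/w8.png

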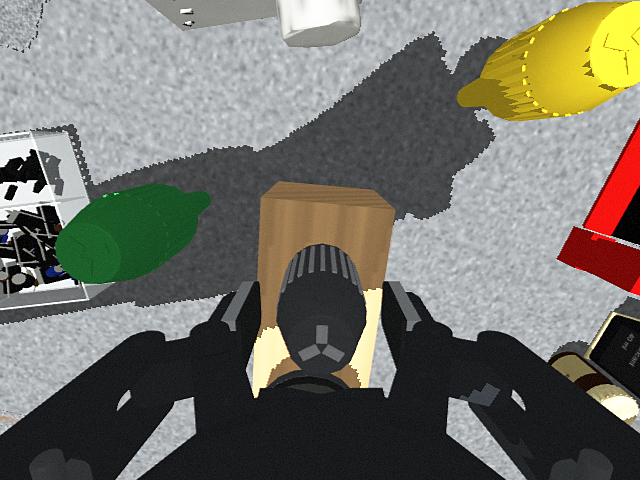

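View pics/s8z.png

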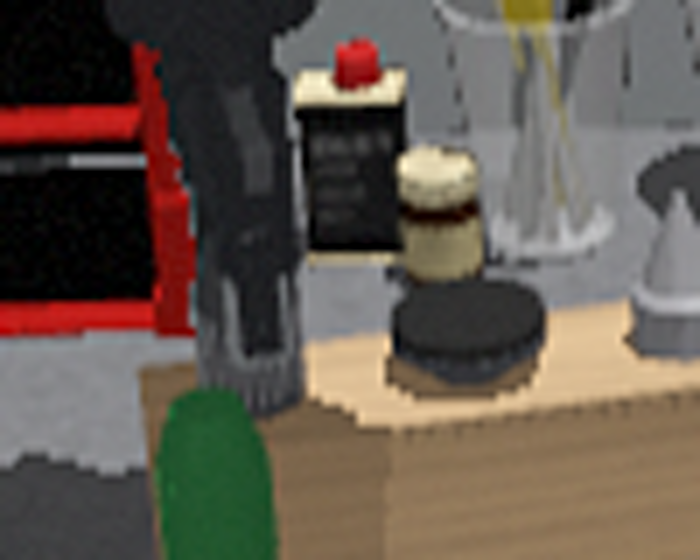

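```bash
python3 -m inch '[{"tx":0,"ty":0,"tz":0.5,"yaw":0},{"tx":0,"ty":0,"tz":0.5,"yaw":0},{"tx":0,"ty":0,"tz":0.4,"yaw":0},{"tx":0,"ty":0,"tz":0,"yaw":0},{"tx":0,"ty":0,"tz":0,"yaw":0}]'
python3 - <<'E'
from h import *
f=grab('wrist','w9');f=grab('side')
cv2.imwrite('pics/s9z.png',cv2.resize(f['pixels'][235:315,190:290,::-1],None,fx=7,fy=7,interpolation=cv2.INTER_CUBIC))
E
```

```text
time: 9.15
eef_pos: [0.4963, 0.2783, 0.0485]
tool_rot: [-180.0, 0.0, 107.1]
ft_force: [-0.1, 0.3, -0.4]
gripper_width: 0.0557
```

View pics/w9.png

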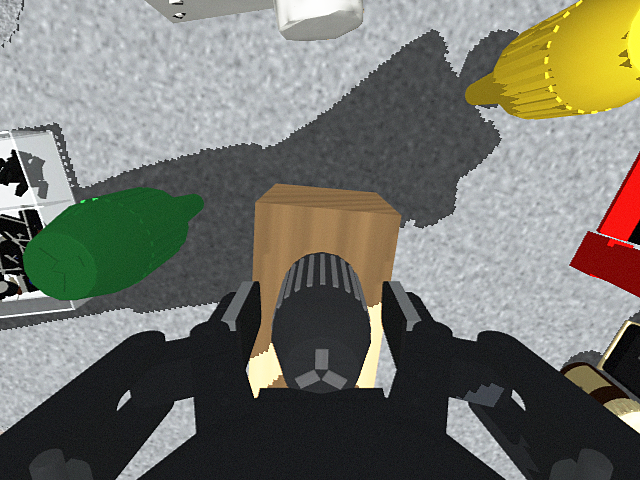

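View pics/s9z.png

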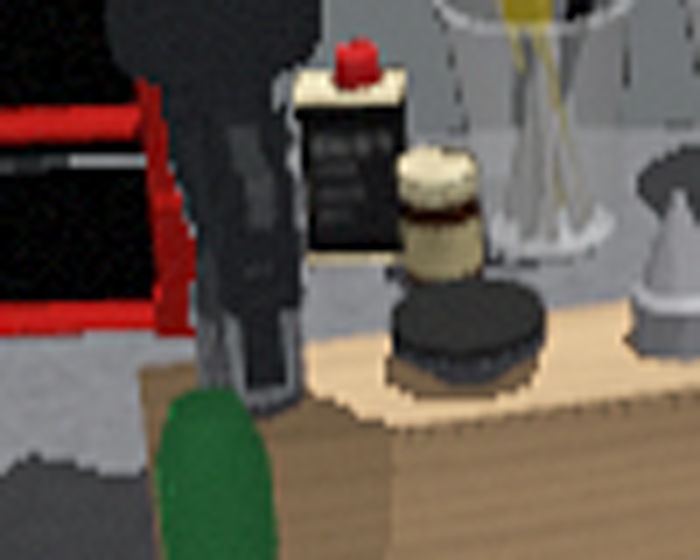

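Run:
```python
from h import *
f=grab('wrist');p,R,o=tool()
P=onz(f,321,375,.141);print(P,R.T@(P-p))
f=grab('side');print([((proj(f,p+R@np.array([x,-.028,-.043]))[0]-[190,235])*7).round() for x in (-.011,0,.011)])
```

```text
[0.49824927 0.27697783 0.141     ] [-0.00195563  0.00125175 -0.0921738 ]
[array([291., 384.]), array([261., 390.]), array([231., 395.])]
```

```bash
python3 -m inch '[{"tx":0,"ty":0,"tz":0,"yaw":0},{"tx":0,"ty":0,"tz":0,"yaw":0},{"tx":0,"ty":0,"tz":0,"yaw":0},{"tx":0,"ty":0,"tz":0,"yaw":0},{"tx":0,"ty":0,"tz":0,"yaw":0}]' 1 25
python3 -m inch '[{"tx":0,"ty":0,"tz":0,"yaw":0},{"tx":0,"ty":0,"tz":0,"yaw":0},{"tx":0,"ty":0,"tz":0,"yaw":0}]'
python3 - <<'E'
from h import *
f=grab('wrist','w10');f=grab('side')
cv2.imwrite('pics/s10z.png',cv2.resize(f['pixels'][235:315,190:290,::-1],None,fx=7,fy=7,interpolation=cv2.INTER_CUBIC))
E
```

```text
time: 9.85
eef_pos: [0.4965, 0.2784, 0.049]
tool_rot: [180.0, 0.0, 107.1]
ft_force: [-1.0, -1.4, 4.1]
gripper_width: 0.0374
time: 10.15
eef_pos: [0.4965, 0.2784, 0.049]
tool_rot: [180.0, 0.0, 107.1]
ft_force: [-1.1, -1.2, 4.8]
gripper_width: 0.0373
```

View pics/s10z.png

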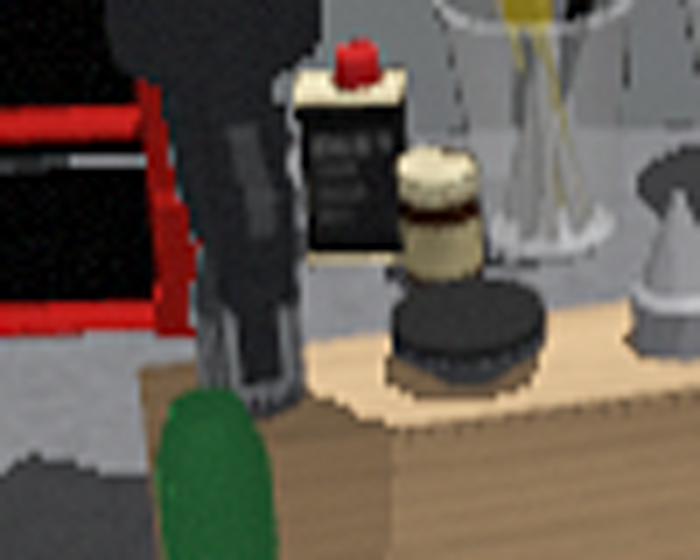

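```bash
python3 -m inch '[{"tx":0,"ty":0,"tz":-0.6,"yaw":0},{"tx":0,"ty":0,"tz":-1.0,"yaw":0},{"tx":0,"ty":0,"tz":-1.2,"yaw":0},{"tx":0,"ty":0,"tz":-1.2,"yaw":0},{"tx":0,"ty":0,"tz":-0.6,"yaw":0}]'
python3 -m inch '[{"tx":0,"ty":0,"tz":0,"yaw":0},{"tx":0,"ty":0,"tz":0,"yaw":0},{"tx":0,"ty":0,"tz":0,"yaw":0}]'
python3 - <<'E'
from h import *
f=grab('wrist','w11');f=grab('side')
cv2.imwrite('pics/s11z.png',cv2.resize(f['pixels'][215:315,190:290,::-1],None,fx=6,fy=6,interpolation=cv2.INTER_CUBIC))
E
```

```text
time: 10.75
eef_pos: [0.4972, 0.2789, 0.0965]
tool_rot: [179.9, -0.0, 107.1]
ft_force: [0.6, 0.1, -1.7]
gripper_width: 0.0371
time: 11.05
eef_pos: [0.4961, 0.278, 0.0942]
tool_rot: [-179.9, 0.0, 107.1]
ft_force: [-0.2, -0.1, -2.4]
gripper_width: 0.0373
```

View pics/s11z.png

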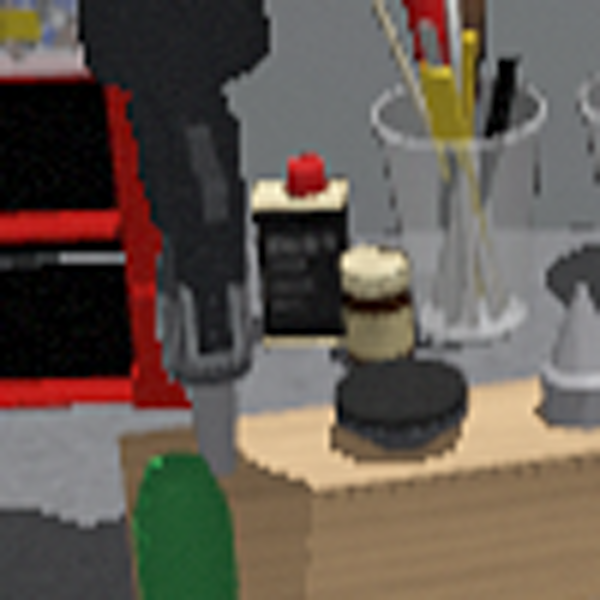

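View pics/w11.png

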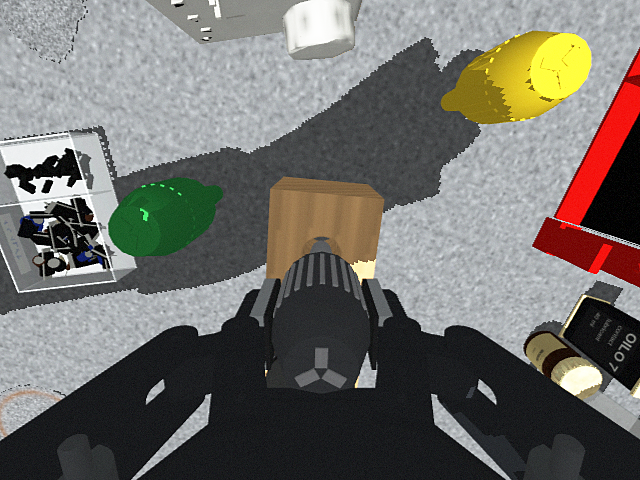

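```bash
python3 -m inch '[{"tx":0.6,"ty":0,"tz":-0.2,"yaw":0},{"tx":0.95,"ty":0,"tz":0.05,"yaw":0},{"tx":0.95,"ty":0,"tz":0.14,"yaw":0},{"tx":0.9,"ty":0,"tz":0.22,"yaw":0},{"tx":0,"ty":0,"tz":0,"yaw":0}]'
python3 -m inch '[{"tx":0,"ty":0,"tz":0,"yaw":0},{"tx":0,"ty":0,"tz":0,"yaw":0}]'
python3 - <<'E'
from h import *
f=grab('side')
cv2.imwrite('pics/s12z.png',cv2.resize(f['pixels'][215:315,190:290,::-1],None,fx=6,fy=6,interpolation=cv2.INTER_CUBIC))
E
```

```text
time: 11.65
eef_pos: [0.4856, 0.3132, 0.0924]
tool_rot: [180.0, -0.1, 107.2]
ft_force: [-0.7, -0.9, -1.2]
gripper_width: 0.0368
time: 11.85
eef_pos: [0.4861, 0.3116, 0.0924]
tool_rot: [180.0, -0.1, 107.1]
ft_force: [0.4, -0.4, -2.0]
gripper_width: 0.037
```

View pics/s12z.png

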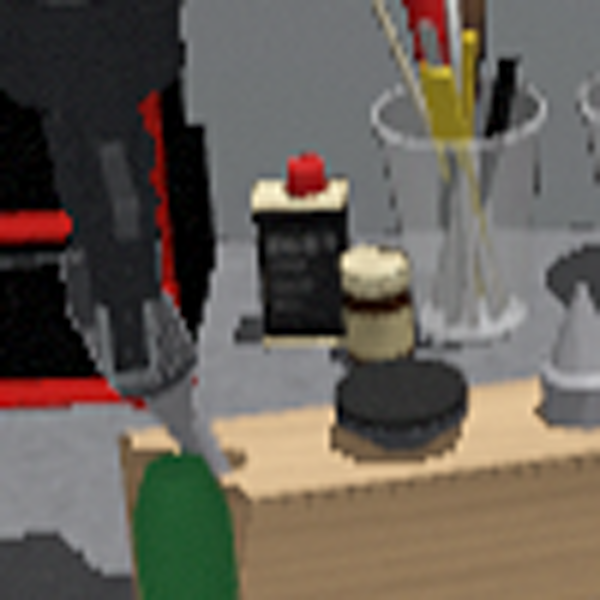

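```bash
python3 -m inch '[{"tx":0.85,"ty":0,"tz":0.3,"yaw":0},{"tx":0.8,"ty":0,"tz":0.4,"yaw":0},{"tx":0,"ty":0,"tz":0,"yaw":0},{"tx":0,"ty":0,"tz":0,"yaw":0}]'
python3 - <<'E'
from h import *
f=grab('side')
cv2.imwrite('pics/s13z.png',cv2.resize(f['pixels'][215:315,190:290,::-1],None,fx=6,fy=6,interpolation=cv2.INTER_CUBIC))
f=grab('wrist','w13')
E
```

```text
time: 12.3
eef_pos: [0.4811, 0.3275, 0.0854]
tool_rot: [-180.0, -0.0, 107.1]
ft_force: [-0.1, -0.0, -1.8]
gripper_width: 0.0372
```

View pics/s13z.png

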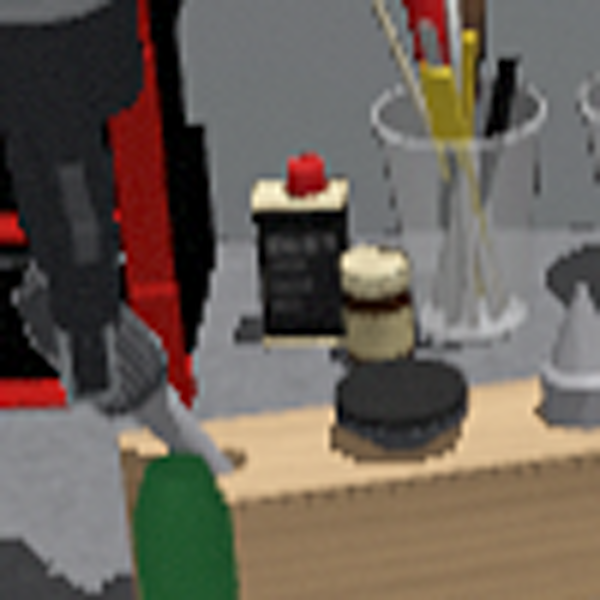

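View pics/w13.png

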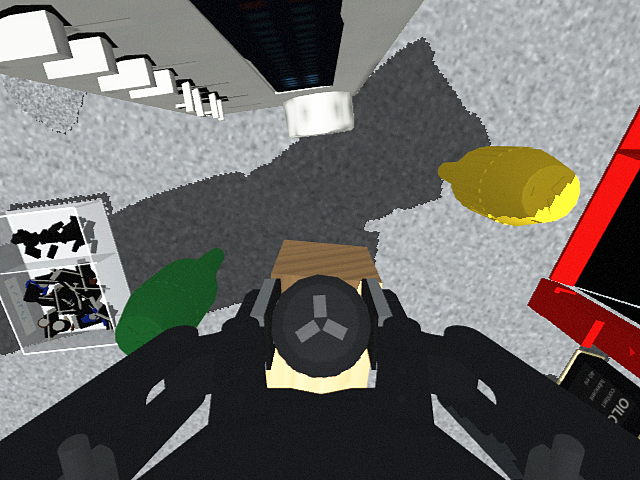

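Run:
```python
from h import *
f=grab('side');p,R,o=tool();im=f['pixels'][:,:,::-1].copy()
im=cv2.resize(im[215:315,190:290],None,fx=6,fy=6,interpolation=cv2.INTER_CUBIC)
for th,col in ((.4,(255,0,0)),(.5,(0,255,0)),(.6,(0,0,255))):
    a=np.array([np.sin(th),0,-np.cos(th)]);pv=np.array([0,0,-.062])
    q=(proj(f,[p+R@(pv+a*s) for s in (.030,-.036,-.096)])-[190,215])*6
    cv2.polylines(im,[q.round().astype(int)],False,col,1); print(th,q.round())
cv2.imwrite('pics/s14.png',im)
```

```text
0.4 [[ 43. 273.]
 [120. 392.]
 [187. 496.]]
0.5 [[ 36. 277.]
 [127. 388.]
 [206. 484.]]
0.6 [[ 30. 281.]
 [134. 382.]
 [224. 471.]]
```

View pics/s14.png

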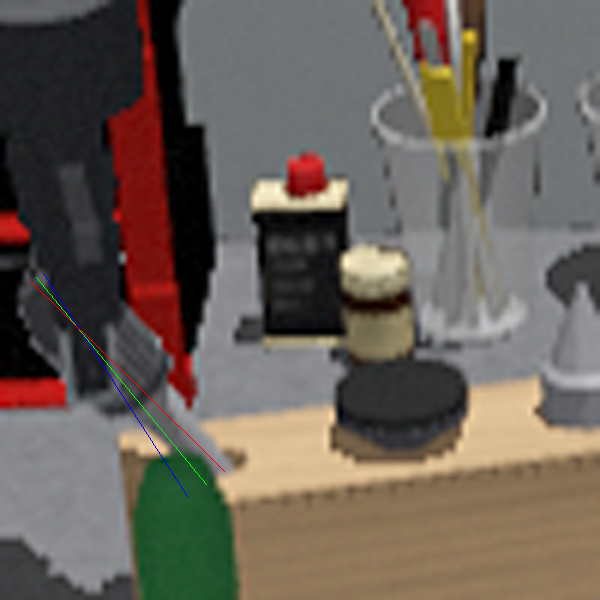

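```bash
python3 -m inch '[{"tx":0.5,"ty":0,"tz":-0.9,"yaw":0},{"tx":0.6,"ty":0,"tz":-1.1,"yaw":0},{"tx":0.2,"ty":0,"tz":-2,"yaw":0},{"tx":0,"ty":0,"tz":-3,"yaw":0},{"tx":0,"ty":0,"tz":-3,"yaw":0}]'
python3 -m inch '[{"tx":0,"ty":0,"tz":-3,"yaw":0},{"tx":0,"ty":0,"tz":-3,"yaw":0},{"tx":0,"ty":0,"tz":-1.5,"yaw":0},{"tx":0,"ty":0,"tz":0,"yaw":0}]'
python3 -c "
from h import *
need([0.585,-0.03,0.26],106.87)"
```

```text
time: 12.95
eef_pos: [0.4772, 0.3402, 0.1875]
tool_rot: [180.0, -0.1, 107.1]
ft_force: [0.8, 0.3, -1.5]
gripper_width: 0.0368
time: 13.35
eef_pos: [0.4786, 0.3413, 0.2643]
tool_rot: [179.6, -0.2, 107.1]
ft_force: [0.3, 0.7, -1.7]
gripper_width: 0.0369
t 13.35 pos [0.4786 0.3413 0.2643] rot [ 1.7964e+02 -1.7000e-01  1.0711e+02] need tool cm [-38.61  -0.76   0.31] F [ 0.3  0.7 -1.7] w 0.0369
yaw rad 0.004
```

```bash
python3 -m inch '[{"tx":-1.5,"ty":0,"tz":0,"yaw":0},{"tx":-3,"ty":-0.1,"tz":0,"yaw":0},{"tx":-4,"ty":-0.1,"tz":0,"yaw":0},{"tx":-4,"ty":-0.1,"tz":0,"yaw":0},{"tx":-4,"ty":-0.1,"tz":0,"yaw":0}]'
python3 -m inch '[{"tx":-4,"ty":-0.1,"tz":0,"yaw":0},{"tx":-4,"ty":-0.1,"tz":0,"yaw":0},{"tx":-4,"ty":-0.1,"tz":0,"yaw":0},{"tx":-4,"ty":0,"tz":0,"yaw":0},{"tx":-3,"ty":0,"tz":0,"yaw":0}]'
python3 -m inch '[{"tx":-2,"ty":0,"tz":0,"yaw":0},{"tx":-1,"ty":0,"tz":0,"yaw":0},{"tx":0,"ty":0,"tz":0,"yaw":0},{"tx":0,"ty":0,"tz":0,"yaw":0},{"tx":0,"ty":0,"tz":0,"yaw":0}]'
python3 -c "
from h import *
need([0.592,-0.055,0.216],106.87)
f=grab('wrist','w15');grab('top','t15');grab('side','s15');np.save('w15.npy',f,allow_pickle=True)"
```

```text
time: 13.85
eef_pos: [0.5217, 0.1769, 0.2591]
tool_rot: [-179.8, 0.1, 107.1]
ft_force: [0.7, 0.0, -1.3]
gripper_width: 0.0369
time: 14.35
eef_pos: [0.5744, -0.0072, 0.2589]
tool_rot: [-179.8, 0.1, 106.9]
ft_force: [0.5, -0.0, -1.8]
gripper_width: 0.0369
time: 14.85
eef_pos: [0.5836, -0.0291, 0.2605]
tool_rot: [-180.0, -0.1, 107.2]
ft_force: [-0.4, 0.1, -2.0]
gripper_width: 0.0371
t 14.85 pos [ 0.5836 -0.0291  0.2605] rot [-1.7999e+02 -6.0000e-02  1.0723e+02] need tool cm [-2.73  0.04  4.45] F [-0.4  0.1 -2. ] w 0.0371
yaw rad 0.006
```

View pics/w15.png

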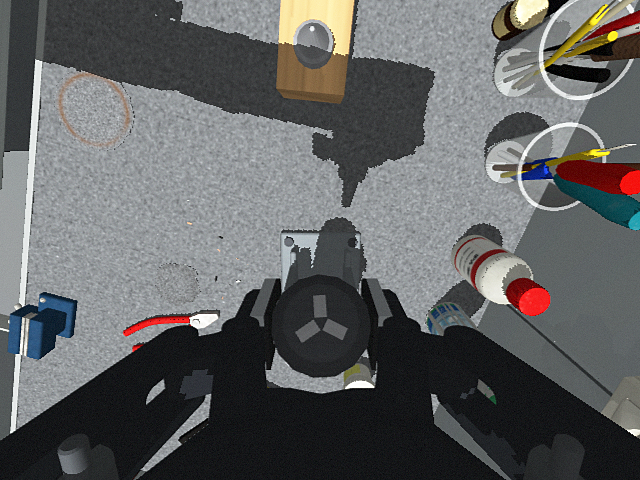

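View pics/s15.png

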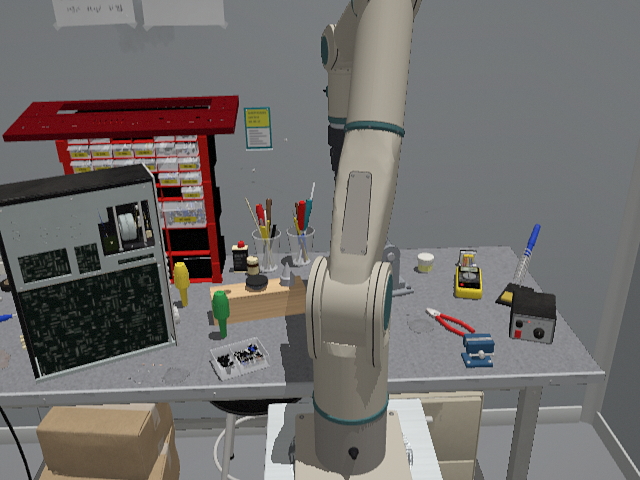

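View pics/t15.png

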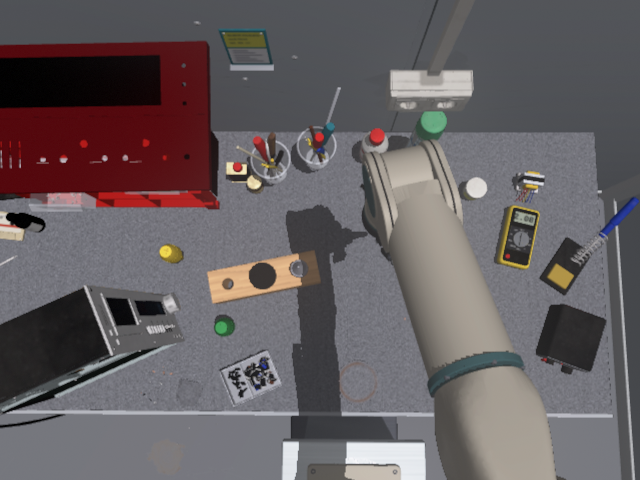

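Run:
```python
from h import *
f=np.load('w15.npy',allow_pickle=True).item()
x,y,a,L=np.load('stand.npy');X=np.array([np.cos(a),np.sin(a),0]);Y=np.array([-np.sin(a),np.cos(a),0]);O=np.array([x,y,0])
for i,j in((-1,-1),(-1,1)): print(proj(f,O+i*.07*X+j*.055*Y+[0,0,.012]))
cv2.imwrite('pics/z15.png',cv2.resize(f['pixels'][200:300,260:380,::-1],None,fx=6,fy=6,interpolation=cv2.INTER_CUBIC))
```

```text
[[279.13929326 231.46215157]]
[[360.87370017 231.96880119]]
```

View pics/z15.png

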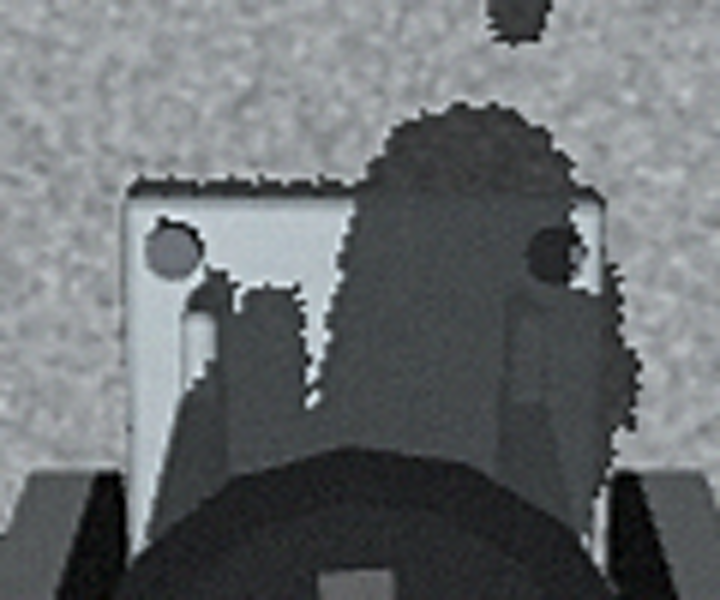

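```bash
python3 -m inch '[{"tx":-0.9,"ty":0,"tz":1.4,"yaw":0.006},{"tx":-0.9,"ty":0.04,"tz":1.5,"yaw":0},{"tx":-0.9,"ty":0,"tz":1.5,"yaw":0},{"tx":0,"ty":0,"tz":0,"yaw":0},{"tx":0,"ty":0,"tz":0,"yaw":0}]'
python3 -c "
from h import *
need([0.592,-0.055,0.216],106.87)"
```

```text
time: 15.5
eef_pos: [0.5919, -0.0571, 0.2156]
tool_rot: [-179.9, -0.1, 106.7]
ft_force: [0.6, 0.4, -1.2]
gripper_width: 0.037
t 15.5 pos [ 0.5919 -0.0571  0.2156] rot [-1.7991e+02 -6.0000e-02  1.0667e+02] need tool cm [ 0.2   0.07 -0.04] F [ 0.6  0.4 -1.2] w 0.037
yaw rad -0.003
```

```bash
python3 -m inch '[{"tx":-0.3,"ty":0,"tz":0.7,"yaw":0},{"tx":-0.35,"ty":0,"tz":0.7,"yaw":0},{"tx":-0.4,"ty":0,"tz":0.7,"yaw":0},{"tx":0,"ty":0,"tz":0,"yaw":0},{"tx":0,"ty":0,"tz":0,"yaw":0}]'
python3 -m inch '[{"tx":0,"ty":0,"tz":0,"yaw":0}]'
python3 -c "
from h import *
grab('wrist','w16')"
```

```text
time: 16.0
eef_pos: [0.595, -0.0567, 0.1993]
tool_rot: [179.8, -0.6, 107.0]
ft_force: [-9.6, 15.3, 20.7]
gripper_width: 0.0366
time: 16.1
eef_pos: [0.595, -0.0567, 0.1993]
tool_rot: [179.8, -0.6, 107.0]
ft_force: [-8.9, 15.2, 19.5]
gripper_width: 0.0373
```

View pics/w16.png

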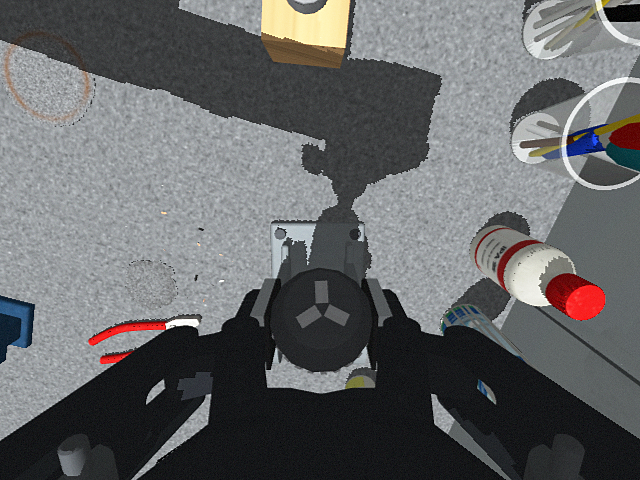

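Run:
```python
import cv2, numpy as np
a=[cv2.resize(cv2.imread(f'pics/{n}.png')[255:385,260:380],None,fx=3.3,fy=4.5,interpolation=cv2.INTER_CUBIC) for n in ('w15','w16')]
a=[cv2.convertScaleAbs(i,alpha=2.2,beta=10) for i in a]
cv2.imwrite('pics/z16.png',np.hstack(a)); print(a[0].shape)
```

```text
(585, 396, 3)
```

View pics/z16.png

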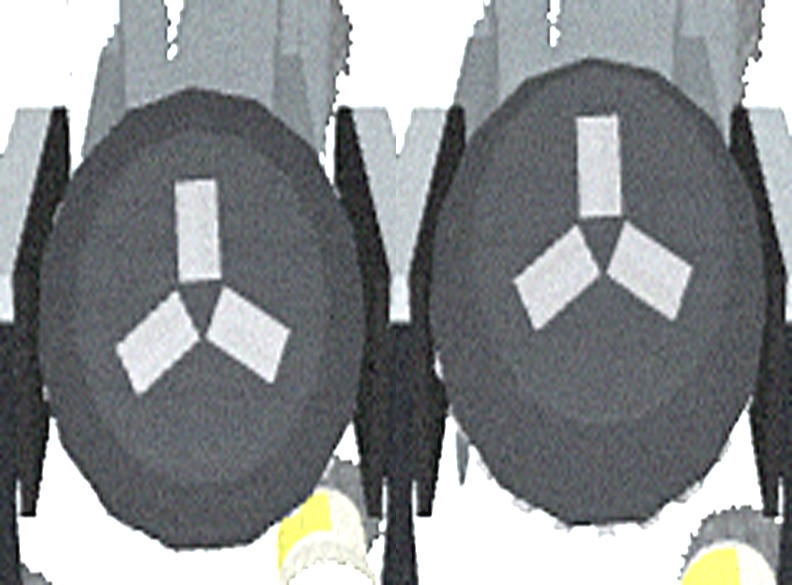

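```bash
python3 -m inch '[{"tx":0.2,"ty":0,"tz":-0.6,"yaw":0},{"tx":0.4,"ty":0,"tz":-0.7,"yaw":0},{"tx":0.4,"ty":0,"tz":-0.7,"yaw":0},{"tx":0,"ty":0,"tz":0,"yaw":0},{"tx":0,"ty":0,"tz":0,"yaw":0}]'
python3 - <<'E'
from h import *
need([.5885,-.043,.2001],106.87)
f=grab('wrist','w17')
a=cv2.resize(f['pixels'][255:385,260:380,::-1],None,fx=4.5,fy=4.5,interpolation=cv2.INTER_CUBIC)
cv2.imwrite('pics/z17.png',cv2.convertScaleAbs(a,alpha=2.2,beta=10))
E
```

```text
time: 16.65
eef_pos: [0.5925, -0.0577, 0.2155]
tool_rot: [180.0, 0.0, 106.7]
ft_force: [-1.7, 0.4, -2.4]
gripper_width: 0.0366
t 16.65 pos [ 0.5925 -0.0577  0.2155] rot [1.800e+02 3.000e-02 1.067e+02] need tool cm [1.52 0.04 1.54] F [-1.7  0.4 -2.4] w 0.0366
yaw rad -0.003
```

View pics/z17.png

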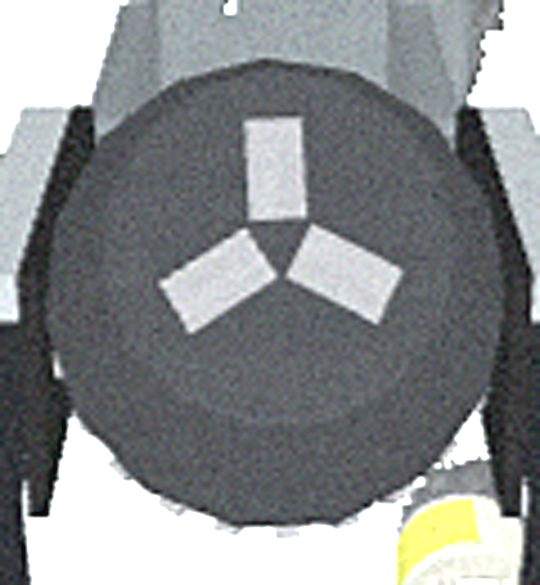

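View pics/w17.png

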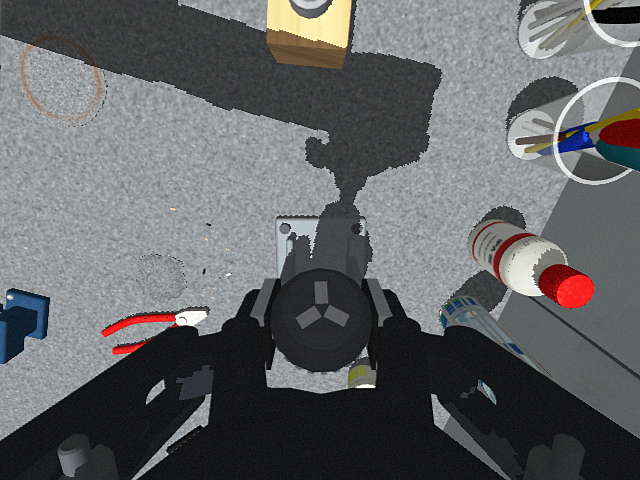

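```bash
python3 -m inch '[{"tx":0.8,"ty":0,"tz":0,"yaw":0},{"tx":0.7,"ty":0.04,"tz":0.4,"yaw":0},{"tx":0,"ty":0,"tz":0.6,"yaw":0},{"tx":0,"ty":0,"tz":0.5,"yaw":0},{"tx":0,"ty":0,"tz":0,"yaw":0}]'
python3 -m inch '[{"tx":0,"ty":0,"tz":0,"yaw":0},{"tx":0,"ty":0,"tz":0,"yaw":0}]'
python3 -c "
from h import *
need([.5885,-.043,.2001],106.87)"
```

```text
time: 17.2
eef_pos: [0.5877, -0.0431, 0.1993]
tool_rot: [-179.9, -0.0, 106.7]
ft_force: [0.2, -0.0, -1.9]
gripper_width: 0.0367
time: 17.4
eef_pos: [0.5887, -0.043, 0.2007]
tool_rot: [180.0, 0.0, 106.7]
ft_force: [-0.1, -0.8, -2.5]
gripper_width: 0.037
t 17.4 pos [ 0.5887 -0.043   0.2007] rot [1.7998e+02 1.0000e-02 1.0671e+02] need tool cm [ 0.01 -0.02  0.06] F [-0.1 -0.8 -2.5] w 0.037
yaw rad -0.003
```

```bash
python3 -m inch '[{"tx":-0.25,"ty":0,"tz":0.45,"yaw":0},{"tx":-0.25,"ty":0,"tz":0.45,"yaw":0},{"tx":-0.1,"ty":0,"tz":0.3,"yaw":0},{"tx":0,"ty":0,"tz":0,"yaw":0},{"tx":0,"ty":0,"tz":0,"yaw":0}]'
python3 - <<'E'
from h import *
need([.5885,-.043,.2001])
f=grab('wrist','w18')
a=cv2.resize(f['pixels'][255:385,260:380,::-1],None,fx=4.5,fy=4.5,interpolation=cv2.INTER_CUBIC)
cv2.imwrite('pics/z18.png',cv2.convertScaleAbs(a,alpha=2.2,beta=10))
E
```

```text
time: 17.9
eef_pos: [0.5902, -0.0485, 0.1884]
tool_rot: [-180.0, -0.0, 106.7]
ft_force: [-0.1, 0.5, -2.5]
gripper_width: 0.0372
t 17.9 pos [ 0.5902 -0.0485  0.1884] rot [-1.7999e+02 -1.0000e-02  1.0672e+02] need tool cm [ 0.57 -0.   -1.17] F [-0.1  0.5 -2.5] w 0.0372
```

View pics/z18.png

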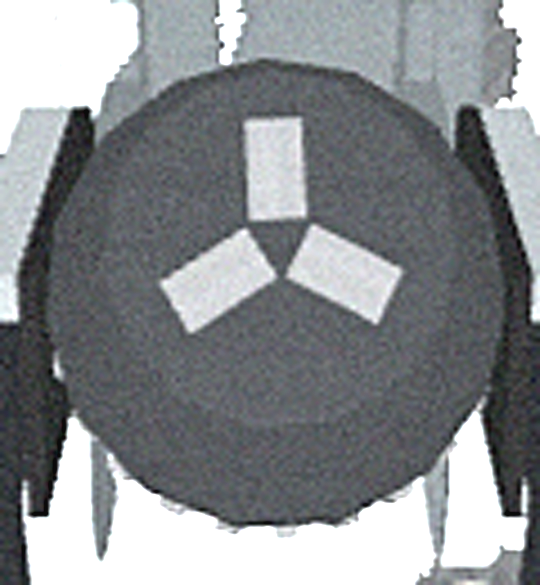

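```bash
python3 -m inch '[{"tx":-0.4,"ty":0,"tz":0.1,"yaw":0},{"tx":-0.4,"ty":0,"tz":0,"yaw":0},{"tx":-0.4,"ty":0,"tz":-0.1,"yaw":0},{"tx":0,"ty":0,"tz":0,"yaw":0},{"tx":0,"ty":0,"tz":0,"yaw":0}]'
python3 - <<'E'
from h import *
need([.5885,-.043,.2001])
f=grab('wrist','w19')
a=cv2.resize(f['pixels'][255:385,260:380,::-1],None,fx=4.5,fy=4.5,interpolation=cv2.INTER_CUBIC)
cv2.imwrite('pics/z19.png',cv2.convertScaleAbs(a,alpha=2.2,beta=10))
E
```

```text
time: 18.45
eef_pos: [0.5934, -0.0596, 0.1883]
tool_rot: [-180.0, -0.0, 106.7]
ft_force: [-0.1, 1.5, -2.9]
gripper_width: 0.0369
t 18.45 pos [ 0.5934 -0.0596  0.1883] rot [-1.7997e+02 -5.0000e-02  1.0674e+02] need tool cm [ 1.73  0.01 -1.18] F [-0.1  1.5 -2.9] w 0.0369
```

View pics/z19.png

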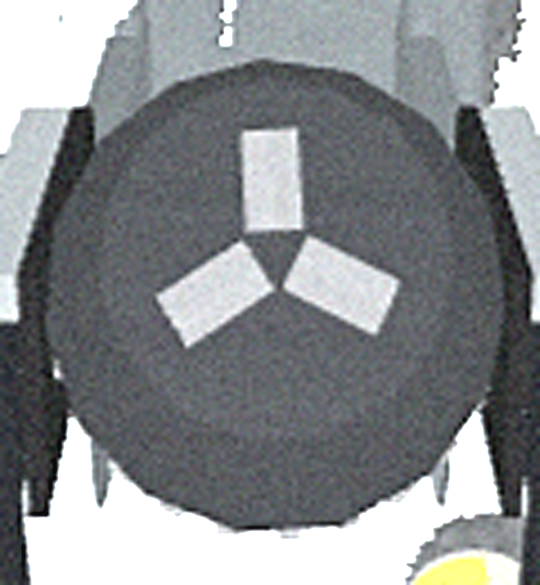

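```bash
python3 -m inch '[{"tx":-0.4,"ty":0,"tz":-0.1,"yaw":0},{"tx":-0.4,"ty":0,"tz":-0.1,"yaw":0},{"tx":-0.3,"ty":0,"tz":0,"yaw":0},{"tx":0,"ty":0,"tz":0,"yaw":0},{"tx":0,"ty":0,"tz":0,"yaw":0}]'
python3 - <<'E'
from h import *
need([.5885,-.043,.2001])
f=grab('wrist','w20')
a=cv2.resize(f['pixels'][255:385,260:380,::-1],None,fx=4.5,fy=4.5,interpolation=cv2.INTER_CUBIC)
cv2.imwrite('pics/z20.png',cv2.convertScaleAbs(a,alpha=2.2,beta=10))
E
```

```text
time: 19.0
eef_pos: [0.5973, -0.0706, 0.1907]
tool_rot: [180.0, 0.0, 106.7]
ft_force: [-0.1, 3.0, -2.0]
gripper_width: 0.0369
t 19.0 pos [ 0.5973 -0.0706  0.1907] rot [1.7995e+02 1.0000e-02 1.0673e+02] need tool cm [ 2.89 -0.05 -0.94] F [-0.1  3.  -2. ] w 0.0369
```

View pics/z20.png

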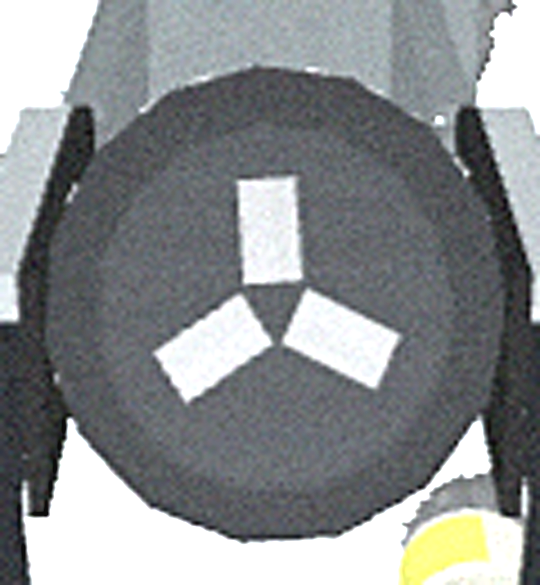

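```bash
python3 -m inch '[{"tx":-0.25,"ty":0,"tz":0.44,"yaw":0},{"tx":-0.25,"ty":0,"tz":0.44,"yaw":0},{"tx":-0.25,"ty":0,"tz":0.44,"yaw":0},{"tx":0,"ty":0,"tz":0,"yaw":0},{"tx":0,"ty":0,"tz":0,"yaw":0}]'
python3 -m inch '[{"tx":0,"ty":0,"tz":0,"yaw":0}]'
```

```text
time: 19.55
eef_pos: [0.5985, -0.0782, 0.1765]
tool_rot: [-179.9, -0.0, 106.7]
ft_force: [-1.0, 3.4, -6.5]
gripper_width: 0.0373
time: 19.65
eef_pos: [0.5985, -0.0781, 0.1767]
tool_rot: [-179.9, -0.0, 106.7]
ft_force: [-0.8, 3.1, -7.0]
gripper_width: 0.0369
```

```bash
python3 -m inch '[{"tx":0.1,"ty":0,"tz":0.2,"yaw":0},{"tx":-0.1,"ty":0,"tz":0.35,"yaw":0},{"tx":0,"ty":0,"tz":0,"yaw":0},{"tx":0,"ty":0,"tz":0,"yaw":0}]'
python3 - <<'E'
from h import *
need([.5885,-.043,.2001])
f=grab('wrist','w21')
a=cv2.resize(f['pixels'][255:385,260:380,::-1],None,fx=4.5,fy=4.5,interpolation=cv2.INTER_CUBIC)
cv2.imwrite('pics/z21.png',cv2.convertScaleAbs(a,alpha=2.2,beta=10))
E
```

```text
time: 20.05
eef_pos: [0.5991, -0.079, 0.1719]
tool_rot: [-180.0, 0.1, 106.7]
ft_force: [-0.0, 0.3, -3.0]
gripper_width: 0.0371
t 20.05 pos [ 0.5991 -0.079   0.1719] rot [-1.7999e+02  9.0000e-02  1.0669e+02] need tool cm [ 3.75  0.02 -2.83] F [-0.   0.3 -3. ] w 0.0371
```

View pics/z21.png

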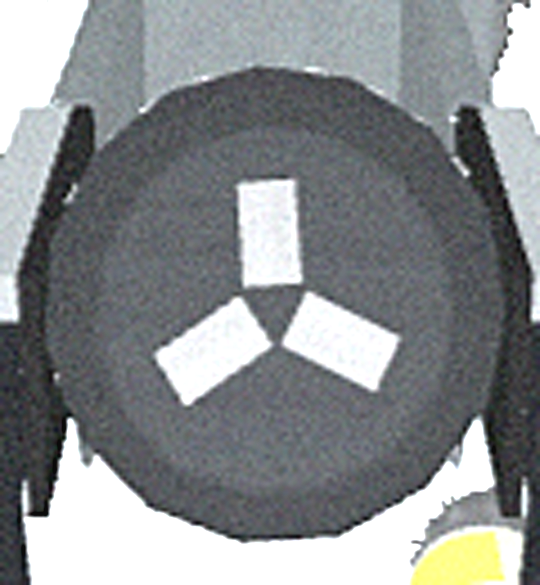

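```bash
python3 -m inch '[{"tx":0,"ty":0,"tz":0,"yaw":0},{"tx":-0.2,"ty":0,"tz":0.35,"yaw":0},{"tx":-0.2,"ty":0,"tz":0.35,"yaw":0},{"tx":0,"ty":0,"tz":0,"yaw":0},{"tx":0,"ty":0,"tz":0,"yaw":0}]' 1 60
python3 -m inch '[{"tx":-0.2,"ty":0,"tz":0.35,"yaw":0},{"tx":0,"ty":0,"tz":0,"yaw":0},{"tx":0,"ty":0,"tz":0,"yaw":0}]'
```

```text
time: 20.6
eef_pos: [0.6001, -0.0822, 0.1649]
tool_rot: [-180.0, 0.0, 106.7]
ft_force: [-3.0, -1.1, 1.6]
gripper_width: 0.0364
time: 20.9
eef_pos: [0.6006, -0.0837, 0.1616]
tool_rot: [-180.0, 0.0, 106.7]
ft_force: [-3.4, 0.7, 4.3]
gripper_width: 0.0361
```

```bash
python3 -m inch '[{"tx":-0.2,"ty":-0.05,"tz":0.35,"yaw":0},{"tx":0,"ty":0,"tz":0,"yaw":0},{"tx":0,"ty":0,"tz":0,"yaw":0}]'
python3 -m inch '[{"tx":-0.15,"ty":0,"tz":0.26,"yaw":0},{"tx":0,"ty":0,"tz":0,"yaw":0},{"tx":0,"ty":0,"tz":0,"yaw":0}]'
python3 - <<'E'
from h import *
need([.5885,-.043,.2001])
f=grab('wrist','w22')
a=cv2.resize(f['pixels'][255:385,260:380,::-1],None,fx=4.5,fy=4.5,interpolation=cv2.INTER_CUBIC)
cv2.imwrite('pics/z22.png',cv2.convertScaleAbs(a,alpha=2.2,beta=10))
E
```

```text
time: 21.2
eef_pos: [0.6009, -0.0854, 0.1585]
tool_rot: [180.0, 0.0, 106.7]
ft_force: [-2.6, 1.2, 7.0]
gripper_width: 0.0365
time: 21.5
eef_pos: [0.6014, -0.0863, 0.1564]
tool_rot: [180.0, -0.0, 106.8]
ft_force: [-5.4, 1.2, 9.6]
gripper_width: 0.0365
t 21.5 pos [ 0.6014 -0.0863  0.1564] rot [179.96  -0.   106.75] need tool cm [ 4.52  0.02 -4.37] F [-5.4  1.2  9.6] w 0.0365
```

View pics/z22.png

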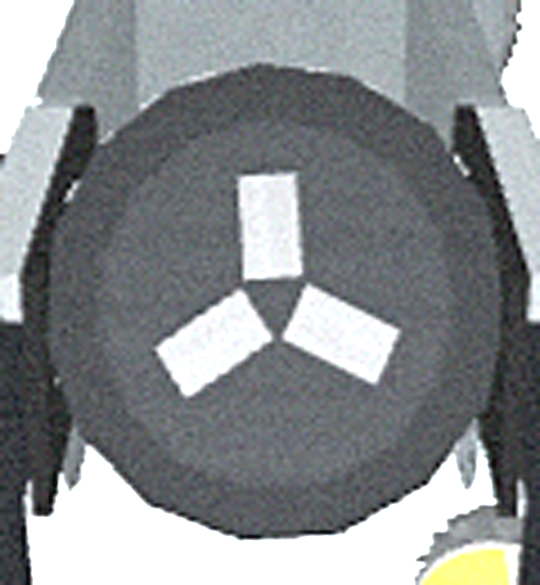

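View pics/w22.png

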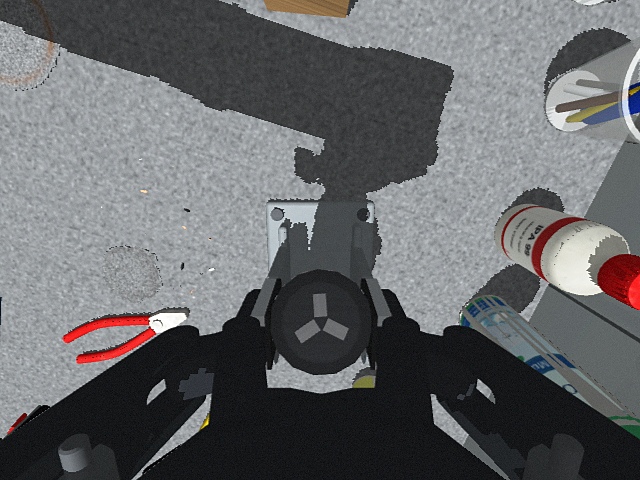

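```bash
python3 -m inch '[{"tx":-0.1,"ty":-0.1,"tz":0.18,"yaw":0},{"tx":0,"ty":0,"tz":0,"yaw":0},{"tx":0,"ty":0,"tz":0,"yaw":0}]'
python3 -m inch '[{"tx":-0.1,"ty":0,"tz":0.18,"yaw":0},{"tx":0,"ty":0,"tz":0,"yaw":0},{"tx":0,"ty":0,"tz":0,"yaw":0}]'
```

```text
time: 21.85
eef_pos: [0.6014, -0.0869, 0.1552]
tool_rot: [179.9, -0.0, 106.8]
ft_force: [-4.5, 1.6, 11.2]
gripper_width: 0.0367
time: 22.15
eef_pos: [0.6017, -0.0876, 0.1537]
tool_rot: [179.9, -0.0, 106.8]
ft_force: [-5.4, 3.9, 14.5]
gripper_width: 0.0367
```

```bash
python3 -m inch '[{"tx":-0.1,"ty":-0.05,"tz":0.18,"yaw":0},{"tx":0,"ty":0,"tz":0,"yaw":0},{"tx":0,"ty":0,"tz":0,"yaw":0}]'
python3 -m inch '[{"tx":-0.1,"ty":0,"tz":0.18,"yaw":0},{"tx":0,"ty":0,"tz":0,"yaw":0},{"tx":0,"ty":0,"tz":0,"yaw":0}]'
python3 - <<'E'
from h import *
need([.5885,-.043,.2001])
f=grab('wrist','w23')
a=cv2.resize(f['pixels'][255:385,260:380,::-1],None,fx=4.5,fy=4.5,interpolation=cv2.INTER_CUBIC)
cv2.imwrite('pics/z23.png',cv2.convertScaleAbs(a,alpha=2.2,beta=10))
E
```

```text
time: 22.45
eef_pos: [0.6019, -0.0883, 0.1523]
tool_rot: [179.8, -0.0, 106.8]
ft_force: [-5.9, 4.2, 15.0]
gripper_width: 0.0364
time: 22.75
eef_pos: [0.6021, -0.0884, 0.1507]
tool_rot: [179.8, -0.1, 106.8]
ft_force: [-6.7, 4.1, 18.4]
gripper_width: 0.0363
t 22.75 pos [ 0.6021 -0.0884  0.1507] rot [ 1.7980e+02 -7.0000e-02  1.0682e+02] need tool cm [ 4.74  0.03 -4.93] F [-6.7  4.1 18.4] w 0.0363
```

View pics/z23.png

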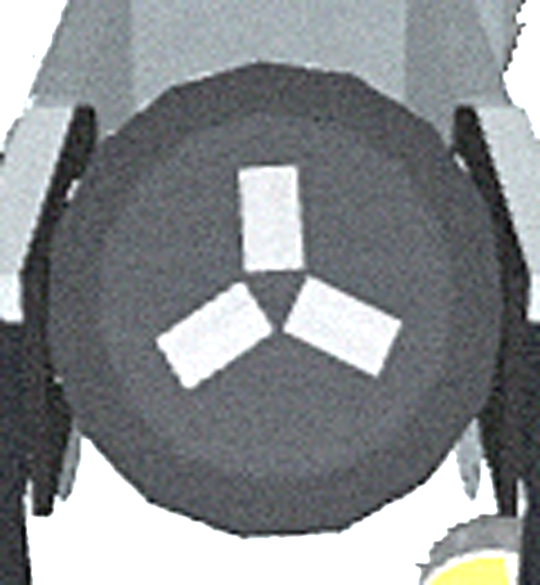

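```bash
python3 -m inch '[{"tx":-0.15,"ty":-0.1,"tz":0.18,"yaw":0},{"tx":0,"ty":0,"tz":0,"yaw":0},{"tx":0,"ty":0,"tz":0,"yaw":0}]'
python3 -m inch '[{"tx":-0.15,"ty":0,"tz":0.18,"yaw":0},{"tx":0,"ty":0,"tz":0,"yaw":0},{"tx":0,"ty":0,"tz":0,"yaw":0}]'
python3 - <<'E'
from h import *
need([.5885,-.043,.2001])
f=grab('wrist','w24')
a=cv2.resize(f['pixels'][255:385,260:380,::-1],None,fx=4.5,fy=4.5,interpolation=cv2.INTER_CUBIC)
cv2.imwrite('pics/z24.png',cv2.convertScaleAbs(a,alpha=2.2,beta=10))
E
```

```text
time: 23.1
eef_pos: [0.6021, -0.0881, 0.1503]
tool_rot: [179.7, -0.2, 106.9]
ft_force: [-8.6, 7.5, 24.6]
gripper_width: 0.0363
time: 23.4
eef_pos: [0.6021, -0.0876, 0.1493]
tool_rot: [179.7, -0.3, 106.9]
ft_force: [-11.2, 10.6, 30.5]
gripper_width: 0.0361
t 23.4 pos [ 0.6021 -0.0876  0.1493] rot [179.69  -0.27 106.93] need tool cm [ 4.69  0.02 -5.05] F [-11.2  10.6  30.5] w 0.0361
```

View pics/z24.png

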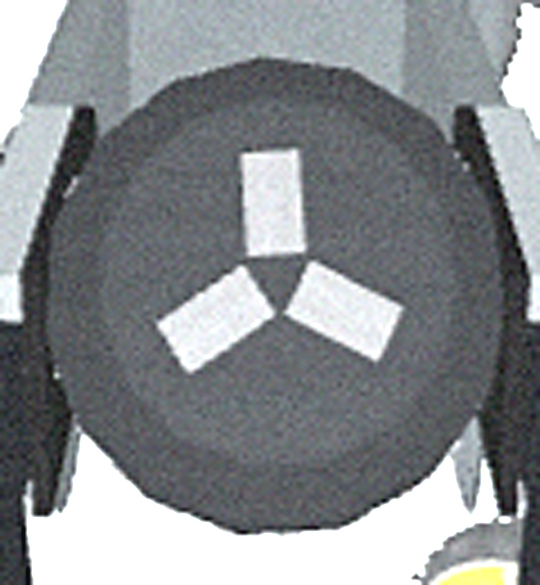

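```bash
python3 -m inch '[{"tx":0.2,"ty":0.1,"tz":-0.3,"yaw":0},{"tx":0.1,"ty":0,"tz":-0.1,"yaw":0},{"tx":0,"ty":0,"tz":0,"yaw":0}]'
python3 -m inch '[{"tx":0,"ty":0,"tz":0,"yaw":0},{"tx":0,"ty":0,"tz":0,"yaw":0},{"tx":0,"ty":0,"tz":0,"yaw":0},{"tx":0,"ty":0,"tz":0,"yaw":0},{"tx":0,"ty":0,"tz":0,"yaw":0}]' -0.3
python3 -m inch '[{"tx":0,"ty":0,"tz":-1.5,"yaw":0},{"tx":0,"ty":0,"tz":-3,"yaw":0},{"tx":0,"ty":0,"tz":-4,"yaw":0},{"tx":-1,"ty":0,"tz":-4,"yaw":0},{"tx":-2,"ty":0,"tz":-1,"yaw":0}]'
python3 -m inch '[{"tx":-3,"ty":0,"tz":0,"yaw":0},{"tx":-3,"ty":0,"tz":0,"yaw":0},{"tx":-2,"ty":0,"tz":0,"yaw":0},{"tx":0,"ty":0,"tz":0,"yaw":0},{"tx":0,"ty":0,"tz":0,"yaw":0}]' 1
python3 - <<'E'
from h import *
need([.5885,-.043,.2001])
f=grab('wrist','w25');np.save('w25.npy',f,allow_pickle=True)
E
```

```text
time: 23.75
eef_pos: [0.602, -0.0877, 0.1495]
tool_rot: [179.8, -0.2, 106.9]
ft_force: [-2.5, 5.0, 8.5]
gripper_width: 0.0365
time: 24.25
eef_pos: [0.6011, -0.0915, 0.1483]
tool_rot: [180.0, 0.0, 106.7]
ft_force: [-0.1, -0.7, 0.0]
gripper_width: 0.0554
time: 24.75
eef_pos: [0.6124, -0.118, 0.2889]
tool_rot: [179.5, 0.1, 106.9]
ft_force: [0.4, -0.1, 0.6]
gripper_width: 0.0552
time: 25.25
eef_pos: [0.6324, -0.1962, 0.2831]
tool_rot: [-180.0, -0.1, 106.7]
ft_force: [0.4, 1.4, 1.2]
gripper_width: -0.0001
t 25.25 pos [ 0.6324 -0.1962  0.2831] rot [-1.7999e+02 -7.0000e-02  1.0670e+02] need tool cm [15.92  0.2   8.32] F [0.4 1.4 1.2] w -0.0001
```

View pics/w25.png

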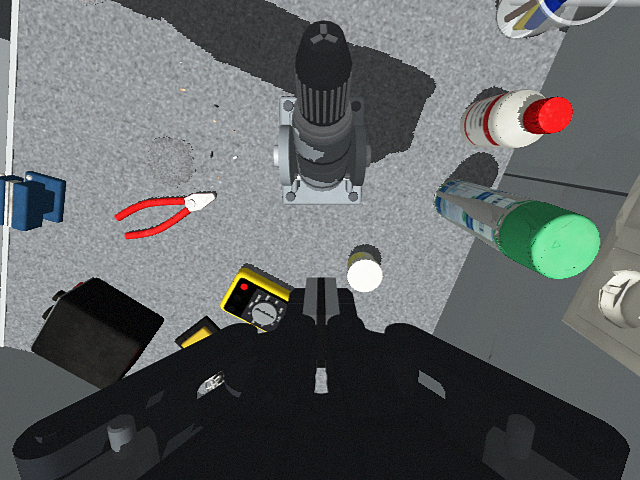

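Run:
```python
from h import *
f=np.load('w25.npy',allow_pickle=True).item()
x,y,a,_=np.load('stand.npy');X=np.array([np.cos(a),np.sin(a),0]);Y=np.array([-np.sin(a),np.cos(a),0]);H=np.array([x,y,.12])
for L in (.5,.55,.6,.65,.7):
    ax=np.cos(L)*np.array([0,0,1])-np.sin(L)*X
    print(L,[proj(f,H+ax*r)[0].round(1) for r in (.075,.121,.141,.144)])
for i,j in((-1,-1),(-1,1),(1,-1),(1,1)): print(proj(f,H*[1,1,0]+i*.07*X+j*.055*Y+[0,0,.012]))
im=cv2.resize(f['pixels'][15:145,270:380,::-1],None,fx=4.6,fy=4.6,interpolation=cv2.INTER_CUBIC)
cv2.imwrite('pics/z25.png',cv2.convertScaleAbs(im,alpha=1.8,beta=10))
```

```text
0.5 [array([321.9, 110.2]), array([322.1,  68.5]), array([322.2,  44.5]), array([322.2,  40.5])]
0.55 [array([321.9, 106. ]), array([322. ,  60.8]), array([322.1,  34.9]), array([322.2,  30.5])]
0.6 [array([321.9, 102.1]), array([322. ,  53.5]), array([322.1,  25.9]), array([322.1,  21.3])]
0.65 [array([321.8,  98.3]), array([322. ,  46.8]), array([322.1,  17.6]), array([322.1,  12.8])]
0.7 [array([321.8,  94.8]), array([321.9,  40.6]), array([322. ,  10.1]), array([322. ,   5.1])]
[[277.97155818  94.68642222]]
[[364.68712493  94.4476316 ]]
[[281.7831307  203.84909624]]
[[361.29858541 203.63911226]]
```

View pics/z25.png

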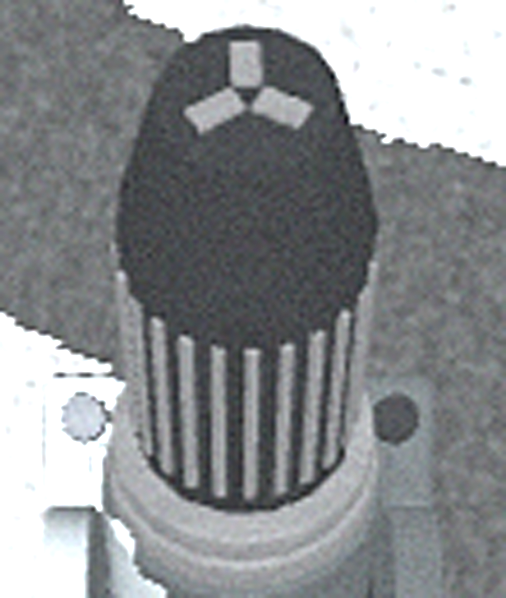

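Run:
```python
from h import *
f=np.load('w25.npy',allow_pickle=True).item()
x,y,a,_=np.load('stand.npy');X=np.array([np.cos(a),np.sin(a),0]);H=np.array([x,y,.12]);Z=np.array([0,0,1.])
for L in (.53,.55):
    ax=np.cos(L)*Z-np.sin(L)*X; pp=np.sin(L)*Z+np.cos(L)*X
    z=lambda P:round((proj(f,P)[0][1]-15)*4.6)
    print(L,"nose",z(H+ax*.075+pp*.0235),"chuck g0,2.5,5",[z(H+ax*(.075+g)+pp*.019) for g in (0,.0025,.005)],"sleeve top far",[z(H+ax*(.121+g)+pp*.019) for g in (0,.0025,.005)],"mark",[z(H+ax*(.141+g)) for g in (0,.0025,.005)])
im=cv2.imread('pics/w25.png')[100:150,290:360];cv2.imwrite('pics/z26.png',cv2.convertScaleAbs(cv2.resize(im,None,fx=11,fy=11,interpolation=cv2.INTER_CUBIC),alpha=1.8))
```

```text
0.53 nose 547 chuck g0,2.5,5 [524, 515, 507] sleeve top far [338, 326, 313] mark [109, 93, 76]
0.55 nose 538 chuck g0,2.5,5 [515, 506, 497] sleeve top far [321, 309, 296] mark [91, 75, 58]
```

View pics/z26.png

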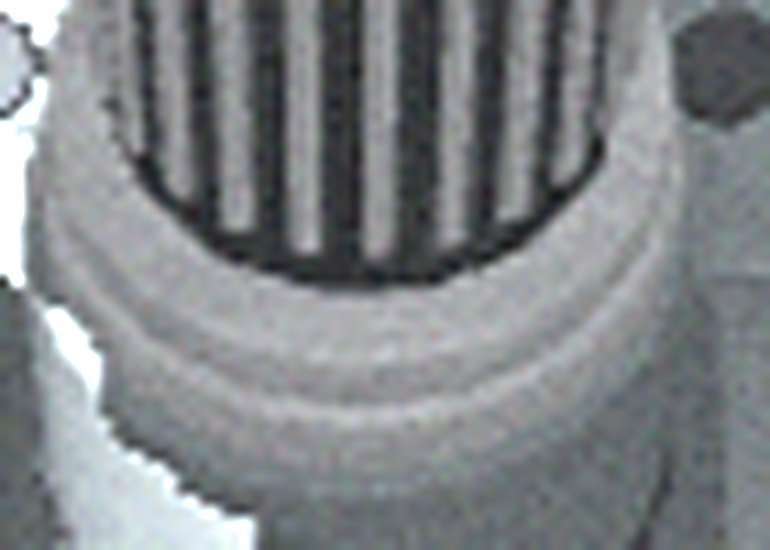

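```bash
python3 -m inch '[{"tx":0,"ty":0.3,"tz":2.5,"yaw":0},{"tx":0,"ty":0,"tz":3.5,"yaw":0},{"tx":1.5,"ty":0,"tz":2.3,"yaw":0},{"tx":2.5,"ty":0,"tz":0,"yaw":0},{"tx":1.5,"ty":0,"tz":0,"yaw":0}]'
python3 -m inch '[{"tx":0.8,"ty":0,"tz":0,"yaw":0},{"tx":0,"ty":0,"tz":0,"yaw":0},{"tx":0,"ty":0,"tz":0,"yaw":0}]'
python3 - <<'E'
from h import *
grab('wrist','w27');p,R,o=tool();x,y,a,_=np.load('stand.npy');d=R.T@(p-[x,y,.12]);print(d.round(4))
E
```

```text
time: 25.8
eef_pos: [0.6188, -0.1389, 0.2]
tool_rot: [-180.0, -0.2, 106.9]
ft_force: [0.5, 0.4, 1.0]
gripper_width: -0.0001
time: 26.1
eef_pos: [0.6181, -0.1362, 0.2013]
tool_rot: [179.9, 0.1, 106.7]
ft_force: [0.5, -0.4, 0.5]
gripper_width: 0.0
[ 0.0023  0.0009 -0.081 ]
```

View pics/w27.png

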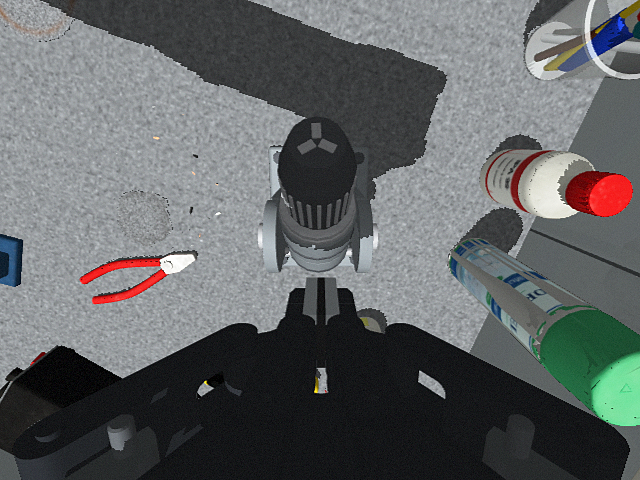

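Clear so far. Next I move the shut fingers slowly forward until they touch the chuck's back.

```bash
python3 -m inch '[{"tx":0.7,"ty":0,"tz":0,"yaw":0},{"tx":0.6,"ty":0,"tz":0,"yaw":0},{"tx":0,"ty":0,"tz":0,"yaw":0},{"tx":0,"ty":0,"tz":0,"yaw":0}]'
python3 -m inch '[{"tx":0.6,"ty":0,"tz":0,"yaw":0},{"tx":0.5,"ty":0,"tz":0,"yaw":0},{"tx":0,"ty":0,"tz":0,"yaw":0},{"tx":0,"ty":0,"tz":0,"yaw":0}]'
python3 - <<'E'
from h import *
p,R,o=tool();x,y,a,_=np.load('stand.npy');d=R.T@(p-[x,y,.12]);print(d.round(4))
E
```

```text
time: 26.55
eef_pos: [0.6137, -0.1228, 0.2005]
tool_rot: [180.0, 0.0, 106.8]
ft_force: [-0.7, 0.1, -0.4]
gripper_width: 0.0001
time: 26.95
eef_pos: [0.6105, -0.1121, 0.2005]
tool_rot: [180.0, 0.0, 106.8]
ft_force: [0.1, 1.2, 0.4]
gripper_width: -0.0003
[ 0.0281  0.0009 -0.0805]
```

```bash
python3 -m inch '[{"tx":0.5,"ty":0,"tz":0,"yaw":0},{"tx":0.5,"ty":0,"tz":0,"yaw":0},{"tx":0,"ty":0,"tz":0,"yaw":0}]'
python3 -m inch '[{"tx":0.4,"ty":0,"tz":0,"yaw":0},{"tx":0,"ty":0,"tz":0,"yaw":0},{"tx":0,"ty":0,"tz":0,"yaw":0}]'
python3 - <<'E'
from h import *
p,R,o=tool();x,y,a,_=np.load('stand.npy');d=R.T@(p-[x,y,.12]);print(d.round(4));grab('wrist','w28')
E
```

```text
time: 27.25
eef_pos: [0.6074, -0.1014, 0.2006]
tool_rot: [180.0, -0.0, 106.8]
ft_force: [0.5, 0.7, -0.0]
gripper_width: -0.0004
time: 27.55
eef_pos: [0.6065, -0.0989, 0.2005]
tool_rot: [180.0, 0.0, 106.7]
ft_force: [0.5, -0.0, 0.7]
gripper_width: -0.0001
[ 0.0419  0.0008 -0.0805]
```

View pics/w28.png

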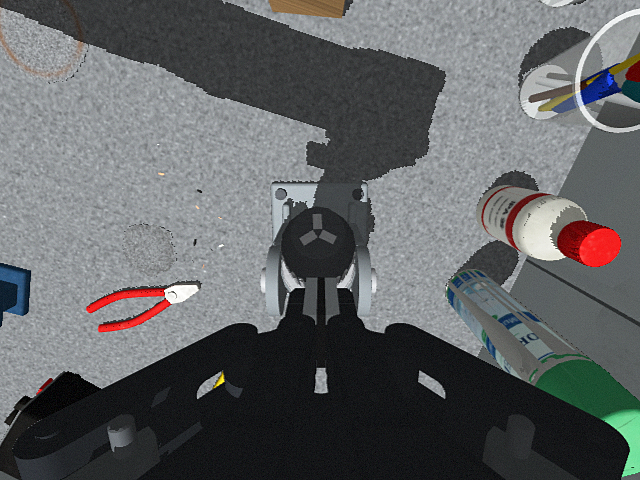

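```bash
python3 -m inch '[{"tx":0,"ty":0,"tz":0.4,"yaw":0},{"tx":0,"ty":0,"tz":0.4,"yaw":0},{"tx":0.3,"ty":0,"tz":0,"yaw":0},{"tx":0,"ty":0,"tz":0,"yaw":0}]'
python3 -m inch '[{"tx":0.4,"ty":0,"tz":0.15,"yaw":0},{"tx":0.4,"ty":0,"tz":0.2,"yaw":0},{"tx":0,"ty":0,"tz":0,"yaw":0}]'
```

```text
time: 28.0
eef_pos: [0.6063, -0.0978, 0.1927]
tool_rot: [179.9, 0.1, 106.7]
ft_force: [2.0, -3.3, 2.9]
gripper_width: 0.0004
time: 28.3
eef_pos: [0.6033, -0.0885, 0.1888]
tool_rot: [-180.0, 0.0, 106.7]
ft_force: [1.6, -3.4, 1.5]
gripper_width: 0.0001
```

```bash
python3 -m inch '[{"tx":0.85,"ty":0,"tz":0.5,"yaw":0},{"tx":0.85,"ty":0,"tz":0.55,"yaw":0},{"tx":0,"ty":0,"tz":0,"yaw":0},{"tx":0.43,"ty":0,"tz":0.39,"yaw":0},{"tx":0.43,"ty":0,"tz":0.39,"yaw":0}]'
python3 -m inch '[{"tx":0.43,"ty":0,"tz":0.39,"yaw":0},{"tx":0.43,"ty":0,"tz":0.39,"yaw":0},{"tx":0,"ty":0,"tz":0,"yaw":0}]'
python3 - <<'E'
from h import *
p,R,o=tool();x,y,a,_=np.load('stand.npy');d=R.T@(p-[x,y,.12]);print(d.round(4));grab('wrist','w29')
E
```

```text
time: 28.8
eef_pos: [0.5956, -0.0629, 0.1708]
tool_rot: [-180.0, -0.1, 106.7]
ft_force: [-1.3, -3.4, 4.7]
gripper_width: -0.0001
time: 29.1
eef_pos: [0.5929, -0.0547, 0.1621]
tool_rot: [-179.9, -0.1, 106.8]
ft_force: [-0.8, -1.6, 1.3]
gripper_width: -0.0004
[ 0.0882  0.0006 -0.042 ]
```

View pics/w29.png

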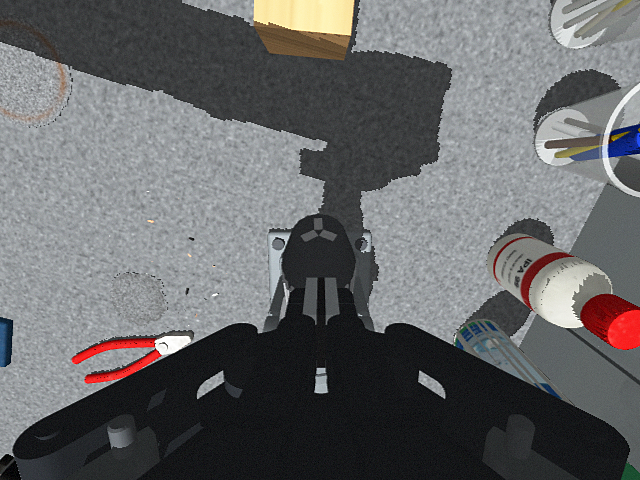

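```bash
python3 -m inch '[{"tx":0.6,"ty":0,"tz":0.8,"yaw":0},{"tx":0.6,"ty":0,"tz":1,"yaw":0},{"tx":0.5,"ty":0,"tz":1,"yaw":0},{"tx":0.5,"ty":0,"tz":1.2,"yaw":0},{"tx":0,"ty":0,"tz":0,"yaw":0}]'
python3 - <<'E'
from h import *
p,R,o=tool();x,y,a,_=np.load('stand.npy');d=R.T@(p-[x,y,.12]);print(d.round(4));grab('wrist','w30')
E
```

```text
time: 29.65
eef_pos: [0.5861, -0.0327, 0.1217]
tool_rot: [-179.9, -0.1, 106.8]
ft_force: [-0.5, 0.9, 1.3]
gripper_width: -0.0001
[ 0.1112  0.0005 -0.0014]
```

View pics/w30.png

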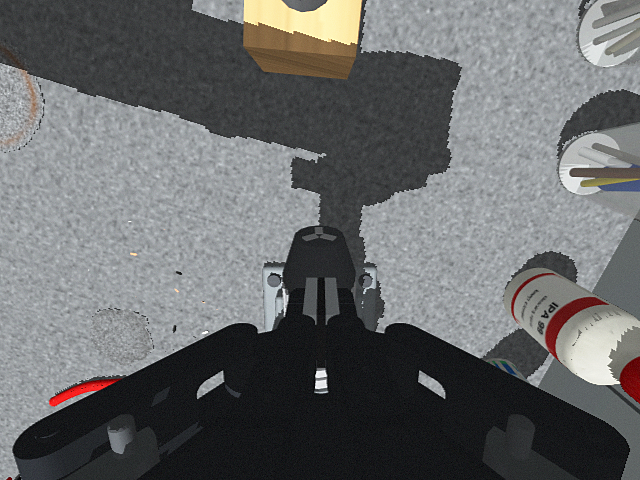

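```bash
python3 -m inch '[{"tx":0.2,"ty":0,"tz":0.7,"yaw":0},{"tx":0.1,"ty":0,"tz":0.6,"yaw":0},{"tx":0,"ty":0,"tz":0.5,"yaw":0},{"tx":0,"ty":0,"tz":0,"yaw":0}]'
python3 -m inch '[{"tx":0,"ty":0,"tz":0.3,"yaw":0},{"tx":0,"ty":0,"tz":0,"yaw":0},{"tx":0,"ty":0,"tz":0,"yaw":0}]'
```

```text
time: 30.1
eef_pos: [0.5862, -0.0311, 0.1044]
tool_rot: [-180.0, -0.0, 106.8]
ft_force: [0.2, 1.6, 1.7]
gripper_width: 0.0001
time: 30.4
eef_pos: [0.5865, -0.0321, 0.1019]
tool_rot: [180.0, 0.0, 106.7]
ft_force: [-1.1, 1.5, 2.2]
gripper_width: 0.0001
```

```bash
python3 -m inch '[{"tx":0,"ty":0,"tz":0.3,"yaw":0},{"tx":0,"ty":0,"tz":0.2,"yaw":0},{"tx":0,"ty":0,"tz":0,"yaw":0}]'
python3 -m inch '[{"tx":0,"ty":0,"tz":0.3,"yaw":0},{"tx":0,"ty":0,"tz":0,"yaw":0},{"tx":0,"ty":0,"tz":0,"yaw":0}]'
python3 - <<'E'
from h import *
p,R,o=tool();x,y,a,_=np.load('stand.npy');d=R.T@(p-[x,y,.12]);print(d.round(4));grab('wrist','w31')
E
```

```text
time: 30.7
eef_pos: [0.5863, -0.0313, 0.0969]
tool_rot: [180.0, -0.0, 106.7]
ft_force: [-1.1, 3.3, 4.6]
gripper_width: 0.0001
time: 31.0
eef_pos: [0.5867, -0.0305, 0.0951]
tool_rot: [179.9, -0.0, 106.8]
ft_force: [-3.5, 4.4, 12.6]
gripper_width: -0.0004
[0.1132 0.0017 0.025 ]
```

View pics/w31.png

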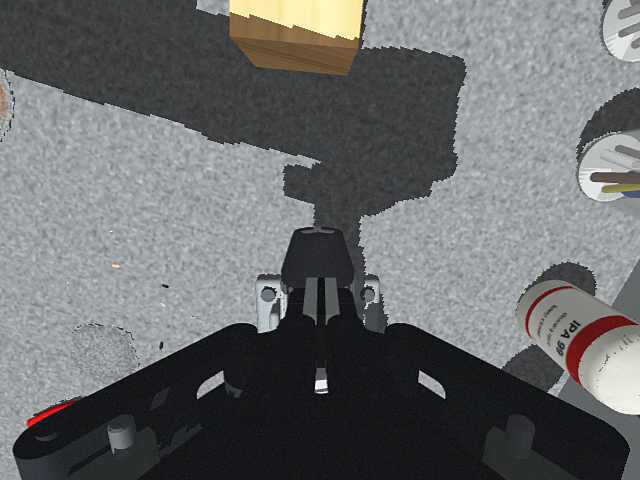

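Force is rising, so this is probably the stop. I'll press a little more to confirm it.

```bash
python3 -m inch '[{"tx":0,"ty":0,"tz":0.2,"yaw":0},{"tx":0,"ty":0,"tz":0,"yaw":0},{"tx":0,"ty":0,"tz":0,"yaw":0}]'
python3 -m inch '[{"tx":0,"ty":0,"tz":0.1,"yaw":0},{"tx":0,"ty":0,"tz":0,"yaw":0},{"tx":0,"ty":0,"tz":0,"yaw":0}]'
```

```text
time: 31.35
eef_pos: [0.5871, -0.03, 0.0943]
tool_rot: [179.8, -0.0, 106.8]
ft_force: [-4.7, 4.5, 20.6]
gripper_width: -0.0003
time: 31.65
eef_pos: [0.5872, -0.0298, 0.094]
tool_rot: [179.8, -0.0, 106.8]
ft_force: [-6.7, 4.0, 24.5]
gripper_width: 0.0002
```

```bash
python3 -m inch '[{"tx":0,"ty":0,"tz":-1,"yaw":0},{"tx":-0.3,"ty":0,"tz":-3,"yaw":0},{"tx":-1,"ty":0,"tz":-4,"yaw":0},{"tx":-2,"ty":0,"tz":-4,"yaw":0},{"tx":-3,"ty":0,"tz":-2,"yaw":0}]'
python3 -m inch '[{"tx":-3.5,"ty":0,"tz":0,"yaw":0},{"tx":-3,"ty":0,"tz":0,"yaw":0},{"tx":-1,"ty":0,"tz":0,"yaw":0},{"tx":0,"ty":0,"tz":0,"yaw":0},{"tx":0,"ty":0,"tz":0,"yaw":0}]'
python3 - <<'E'
from h import *
f=grab('wrist','w32');np.save('w32.npy',f,allow_pickle=True);need([.6,-.1,.2])
E
```

```text
time: 32.15
eef_pos: [0.6058, -0.092, 0.2343]
tool_rot: [179.8, 0.1, 106.9]
ft_force: [1.3, 0.6, 0.1]
gripper_width: 0.0001
time: 32.65
eef_pos: [0.6254, -0.1623, 0.2303]
tool_rot: [-179.9, -0.1, 106.8]
ft_force: [-1.2, -0.4, -0.1]
gripper_width: -0.0001
t 32.7 pos [ 0.6256 -0.1617  0.2305] rot [-1.7997e+02 -1.0000e-01  1.0686e+02] need tool cm [ 6.64 -0.66  3.06] F [-0.2  1.6 -0.1] w -0.0003
```

View pics/w32.png

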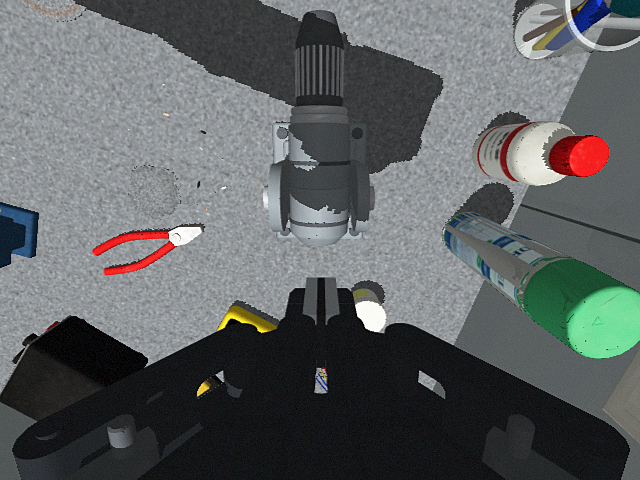

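Run:
```python
from h import *
f=np.load('w32.npy',allow_pickle=True).item()
x,y,a,_=np.load('stand.npy');X=np.array([np.cos(a),np.sin(a),0]);H=np.array([x,y,.12]);Z=np.array([0,0,1.])
z=lambda P:round((proj(f,P)[0][1])*6,0)
for L in (1.5,1.57):
    ax=np.cos(L)*Z-np.sin(L)*X; pp=np.sin(L)*Z+np.cos(L)*X
    print(L,"nose",z(H+ax*.075+pp*.0235),"chuck g0,3,5",[z(H+ax*(.075+g)+pp*.019) for g in (0,.003,.005)],"sleeve end",[z(H+ax*(.121+g)+pp*.019) for g in (0,.003,.005)],"end",[z(H+ax*(.141+g)+pp*.0125) for g in (0,.003,.005)])
im=cv2.imread('pics/w32.png')[0:130,270:375];cv2.imwrite('pics/z32.png',cv2.convertScaleAbs(cv2.resize(im[30:130],None,fx=6,fy=6,interpolation=cv2.INTER_CUBIC),alpha=1.8))
```

```text
1.5 nose 626.0 chuck g0,3,5 [np.float64(627.0), np.float64(601.0), np.float64(584.0)] sleeve end [np.float64(209.0), np.float64(179.0), np.float64(160.0)] end [np.float64(27.0), np.float64(-3.0), np.float64(-23.0)]
1.57 nose 615.0 chuck g0,3,5 [np.float64(619.0), np.float64(594.0), np.float64(577.0)] sleeve end [np.float64(215.0), np.float64(187.0), np.float64(169.0)] end [np.float64(48.0), np.float64(20.0), np.float64(1.0)]
```

View pics/z32.png

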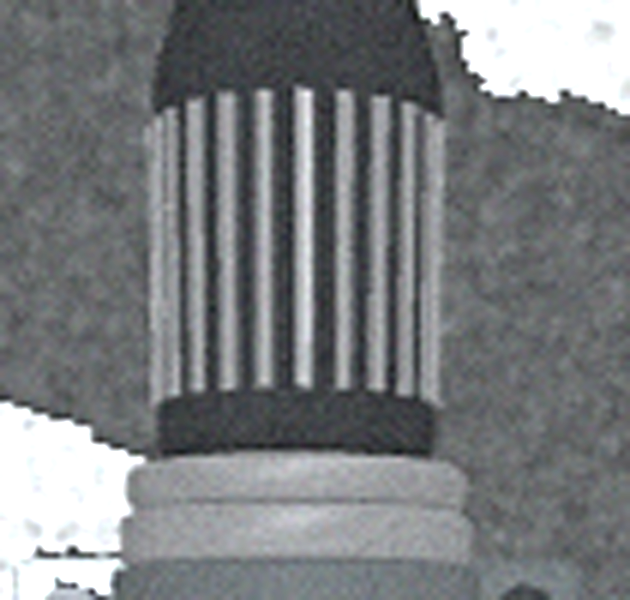

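```bash
python3 -m inch '[{"tx":0,"ty":0,"tz":-3,"yaw":0},{"tx":-2,"ty":0,"tz":-3,"yaw":0},{"tx":-3,"ty":0,"tz":0,"yaw":0},{"tx":0,"ty":0,"tz":0,"yaw":0},{"tx":0,"ty":0,"tz":0,"yaw":0}]'
python3 - <<'E'
from h import *
f=grab('side','s33');grab('wrist','w33');grab('top','t33')
E
```

```text
time: 33.2
eef_pos: [0.64, -0.2103, 0.2904]
tool_rot: [-180.0, -0.1, 106.8]
ft_force: [0.1, 0.5, -0.1]
gripper_width: 0.0002
```

View pics/s33.png

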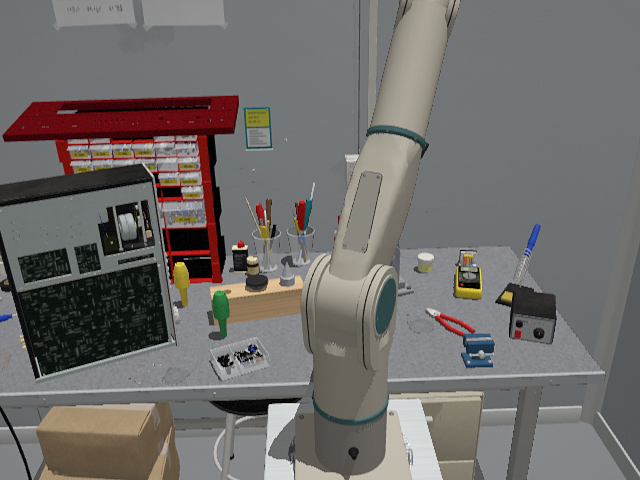

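View pics/t33.png

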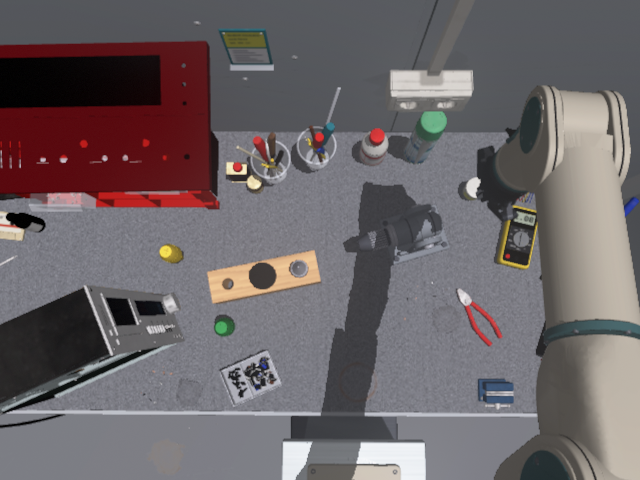

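View pics/w33.png

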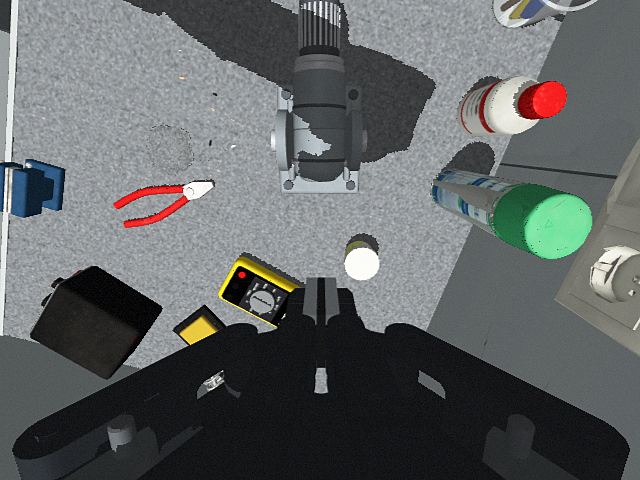

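The top view shows the head level with the chuck in line at about (385,238). The cone, disc, bottle, pot and pliers sit where they started, and the gripper is clear of everything. Handing in.

```bash
python3 -c "
from station import ctrl
print(ctrl.finish_job())"
```

```text
the job is handed in; nothing more can be done
None
```

The chuck is in the spindle, the head is down against its stop, and I handed the job in at about 33 s. No verdict was reported, so what follows rests on my own checks.

**What I did**
- I took the chuck from the block, tilted it in the jaws against its hole, and pushed it into the socket with the head leaning about 0.55 rad (joint about 0.05). I stopped at a hard stop of roughly 37 N along the axis.
- I let go and swung the head down with the shut fingers until it stopped. The upward force reached about 24 N with no further movement.

**Last checks**
- **Shoulder:** the wrist view showed it against the nose both before and after the swing, with an estimated gap of about 0 mm. A dark band under the flutes looked wider after the swing. It has the chuck's full width, so I took it for the plain collar, not a gap.
- **Head:** it fits level, at about 1.57 rad from vertical.
- **Other items:** the other two arbors, the bottle, the pot and the pliers look unmoved in the top view, and the robot was clear of everything.

**What failed or disagreed**
- **First grasp:** it caught the chuck's narrowing end because the real fingertips sat about 40 mm behind the stated TCP. I regrasped lower.
- **First insertion:** the shank tip hit the rim with about 26 N. I backed off, corrected the tilt and tried again.
- **Cameras:** the top and wrist cameras disagreed by about 5 mm, and I used the wrist camera. The side view was blocked by the arm at the spindle, so it could not confirm the fit.

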